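# Swing the hold-down arm over the block and lock it

### The arm

A 6-joint arm with a two-finger parallel gripper is mounted at the origin on the work surface; the furniture and walls round the work are solid. World frame = base frame: x ahead of the robot, y to its left, z up, the work surface at z = 0. Lengths are in mm, angles in rad, forces in N, time in s.
With the tool pointing down it reaches from about 400 to 925 mm from the base axis. Payload 12.5 kg.
Tool frame: the origin (TCP) lies midway between the tips of the shut fingers; the grasp point (between the pads) lies 19 mm behind it; z points along the fingers, y is the direction in which the jaws open and shut (so a half turn about z gives the same grasp; the last joint's range is limited). The gripper opens to 95 mm and grips with 3 to 60 N. Pads are 20 mm wide; open, the fingers measure 119 mm over their backs; the gripper's body (75 mm by 180 mm) begins 59 mm behind the grasp point.
Start: joints at [-1.436, 0.491, 1.559, -0, 1.092, -0.106], TCP at [149.072, -606.98, 214.661] pointing down, gripper open.
Joint ranges: [-3.1, 3.1], [-0.84, 2.19], [0.05, 2.79], [-1.13, 4.28], [0.06, 2.93], [-2.69, 2.69]. Speed limits (rad/s): [2.22, 2.22, 2.79, 3.14, 3.14, 3.14].

### API

Orientations are given as [roll, pitch, yaw] about the fixed x, y, z axes, in that order (R = Rz(yaw) Ry(pitch) Rx(roll)).
In Python, from cell import env gives the robot as it stands.
- The arm moves only by the tool arm_command, never from a script. Its argument "steps" is a list of rows, each an object of numbers: "dx", "dy", "dz": the shift along the tool's x, y, z as a fraction of full scale; "rx", "ry", "rz": the turn, a rotation vector about the tool's x, y, z as a fraction of full scale; "claw": the gripper command: -1 is fully open, 1 is shut, values between are in proportion. In form: [{"dx": .., "dy": .., "dz": .., "rx": .., "ry": .., "rz": .., "claw": ..}, ...]. A call has 1 to 10 rows; each row shifts and turns the pose as measured when the row begins, along the tool's axes as they then stand; what a row does not reach is not made up. Full scale, the value 1, is 0.8 m for a shift and 90 degrees for a turn. A row lasts 1/8 s, in which the tool goes at most 62.5 mm and 10.7 degrees, less where a joint would pass 70% of its speed; a pose out of reach is approached as far as the arm can. A call with a number of a shift or a turn outside -1 to 1 is refused whole. A call with a gripper value outside its range is refused whole. The fingers move at their own pace and stop on an object; the grip force is fixed at half the most. Time passes only in rows, so rows that do not move let the fingers close. It gives the time, the measured TCP pose, the force and the opening at its end, in the units of the state.
- env.state(): the state, without advancing time (a new reading comes with each control period).
- env.read_camera(name): name is "scene" or "top"; returns (picture, depth): 384x512x3 uint8, red, green, blue; 384x512 float32, mm along the optical axis (not along the pixel's ray), 0 where there is no reading.
- env.get_calibration(name): a dict with "vfov" (degrees; the focal length in pixels is half the picture's height over the tangent of half this angle, whatever the lens; pixels are square), "cx", "cy" (the principal point, pixels), "xyz" and "attitude" of the camera in the world. Camera axes: x right, y up, looking along -z (the intrinsics and any distortion apply to the point x, -y, -z); pixel columns grow to the right and rows downward; lengths in mm; the calibration is good to about 2 mm. A picture is of the moment at which its call begins. get_calibration takes no time and is no camera call.
- env.job_done(): hands the job in, once; it reports no verdict.
The state is a dict: "t": time; "joints": joint angles; "qvel": joint speeds; "tau": joint torques, N m; "eef_pos": TCP position; "tcp_rot": TCP orientation; "ft_force": force on the tool from outside, world axes, zero at the start; "moment": the same for the moment, N m; "opening": opening from 0.0 (shut) to 1.0 (fully open).
Only numpy, scipy, OpenCV 4.12 (cv2) and the standard library are available. Lean on these libraries where they do the work, as an engineer would, in place of code of your own. Each camera call takes 0.05 s, during which the arm holds its last target.

### The job

Clamp the rectangular steel block in the round fixture without grasping anything: with a fingertip, push the flat hold-down arm sideways until the pad at its end stands over the middle of the block (not the round bush in the other nest). Then push the ball-ended lever on top of the post clockwise, seen from above, as far as it goes, so that the arm is locked. Do not shift the block, the bush or the other things lying about, and draw the hand clear at the end.

Things in the scene. Friction and masses are not known exactly. Their poses are not given: they have to be found in the camera images.
- fixture: Round fixture fixed on the bench: grey plate 228 mm across, 14 mm thick. Origin on the post's axis at the plate's underside; heights in this list are above it. x points away from the robot, y left at yaw 0 (yaw within 0.35 rad). Two nests (rims 20 mm high) are centred at x = -28.5, y = +64 and -64 mm: one holds the block, the other the bush, either way round.
- pivot (a point): Top end of the fixture's upright post (30 mm thick), on its vertical axis, 94 mm above the fixture's origin. The hold-down arm and, above it, the locking lever both turn about this axis.
- hold_arm (a joint): Hold-down arm's angle (rad): 0 along the fixture's -x axis, growing counter-clockwise from above (towards -y), -1.7 to 1.7; starts within 0.5 of 0; over the nests near 1.15 and -1.15, with no stop there. Stiff friction (2 N at the pad), stays put. Steel bar 20 mm wide, from 50 to 66 mm high, reaching 92 mm from the post's axis; a bolt end 10 mm higher above the pad.
- clamp_pad (a point): Centre of the underside of the hold-down arm's round pad (18 mm in diameter), 70 mm from the post's axis, 45 mm above the fixture's origin.
- lock_lever (a joint): Locking lever's angle (rad): 0 loose, growing clockwise seen from above to its end stop at 1.5 (locked). At 0 it points along the fixture's +y axis (0.07 rad towards +x), at 1.5 along +x. Round bar 11 mm thick, its axis 85 mm high. Starts at 0 to 0.25; stiff friction (2 N at the ball), stays put.
- lever_ball (a point): Centre of the 22 mm ball at the end of the locking lever, 85 mm from the post's axis and 85 mm above the fixture's origin.
- steel_block_mid (a point): Centre of the rectangular steel block with small bores, 28 x 50 x 28 mm (x, y, z), lying loose in one nest, its long side along the fixture's y axis. Its top is 42 mm above the fixture's origin.
- round_bush_mid (a point): Centre of the round guide bush, 30 mm in diameter and 28 mm high, standing loose in the other nest; its top too is 42 mm above the fixture's origin. A bystander.
- cap_screw_mid (a point): Middle of a loose dark cap screw, 53 mm long and 19 mm thick, lying on the base plate behind the post on the right. A bystander.
- v_block: Loose steel V-block, 48 x 44 x 36 mm, on the bench to the right in front of the fixture; origin under its centre. A bystander.
Not all that is in view belongs to the job. Of the things that look like the part that bears steel_block_mid, the larger one is meant.

How it is judged (in metres and radians):
On the way, in this order (a step that is already met when the one before it is completed fails the run):
1. the hold-down arm's pad stands over the middle of the steel block, at rest (horizontal distance between clamp_pad and steel_block_mid below 0.01 m and velocity of joint hold_arm between -0.1 and 0.1 rad/s), for 0.2 s.
2. the locking lever is turned home (value of joint lock_lever above 1.35 rad), for 0.2 s.
At the end, for the whole second after the job is handed in: The arm's pad is within 10 mm (seen from above) of the block's centre, the lever is within 0.15 rad of its end stop, and block and bush are within 10 mm of where they started (horizontal distance between clamp_pad and steel_block_mid below 0.01 m and value of joint lock_lever above 1.35 rad and distance of each of steel_block_mid, round_bush_mid from where it was at the start of the episode below 0.01 m); the robot touches nothing.
It fails at once if the steel block or the bush is lifted, tipped or shifted by more than 10 mm (distance of any of steel_block_mid, round_bush_mid from where it was at the start of the episode above 0.01 m or angle between any of steel_block_mid, round_bush_mid's own z axis and vertical above 0.3 rad).
It fails at once if the cap screw or the V-block is shifted by more than 20 mm (distance of any of cap_screw_mid, v_block from where it was at the start of the episode above 0.02 m).
It also fails if it takes over 48 s, if anything falls off the work surface, if the arm or the gripper's body presses on something with over 40 N, if the wrist force passes 120 N, or if a joint passes its speed limit or range.

## Working session

There is one attempt and no reset: what is moved stays moved. The work goes in short steps, Python scripts to look and compute and a tool call to move; the robot and the scene stay as the last step left them, time stands still between calls to the robot, and variables do not carry over. Pictures are saved under pics/ and viewed, and the job is handed in when it is done.

Besides the shell and the picture viewer there is one more tool, called after "Request:" in YAML: its name, and indented under it one key for each argument. arm_command: Moves the arm, as the interface text tells. Its arguments: {"type":"object","properties":{"steps":{"type":"array","items":{"type":"object","properties":{"dx":{"type":"number"},"dy":{"type":"number"},"dz":{"type":"number"},"rx":{"type":"number"},"ry":{"type":"number"},"rz":{"type":"number"},"claw":{"type":"number"}}}}},"required":["steps"]}

```bash
mkdir -p pics; ls; cat > h.py <<'E'
import numpy as np, cv2
from cell import env
E
python3 - <<'E'
from h import *
for n in ("scene","top"):
    p,d=env.read_camera(n); cv2.imwrite(f"pics/{n}0.png",p[:,:,::-1]); np.save(f"{n}0.npy",d); c=env.get_calibration(n);print(n,c)
s=env.state();print(s)
E
```

```text
pics
scene {'vfov': 51.04623913621205, 'cx': 258.60214481965454, 'cy': 190.96490316529903, 'xyz': array([-42.3008736 , 792.5603915 , 570.42213209]), 'attitude': array([ 1.04472634,  0.01791703, -2.55954611])}
top {'vfov': 53.27733676990429, 'cx': 260.6869184030959, 'cy': 191.32683987885983, 'xyz': array([268.7673996 , 110.15569409, 905.79365032]), 'attitude': array([ 0.17304536, -0.0393894 , -1.55518943])}
{'t': 0.1, 'joints': array([-1.43559700e+00,  4.91478708e-01,  1.55938670e+00,  1.43230283e-05,
        1.09170771e+00, -1.05589421e-01]), 'qvel': array([-1.15783752e-03, -2.02753291e-03, -9.91939470e-04, -1.31692876e-03,
        1.01412401e-03, -8.39776665e-05]), 'tau': array([ 3.84966843e-03, -6.13622332e+01, -2.58607131e+01,  6.94256206e-02,
        4.69965313e-02, -6.05670198e-05]), 'eef_pos': array([ 149.04552656, -606.74584499,  214.1335903 ]), 'tcp_rot': array([-3.14061899e+00, -1.15967371e-04,  2.40782088e-01]), 'ft_force': array([-0.13203998,  0.93958822,  0.35723794]), 'moment': array([-0.00406023, -0.00196699,  0.04474007]), 'opening': 0.9993889468526228}
```

View pics/scene0.png

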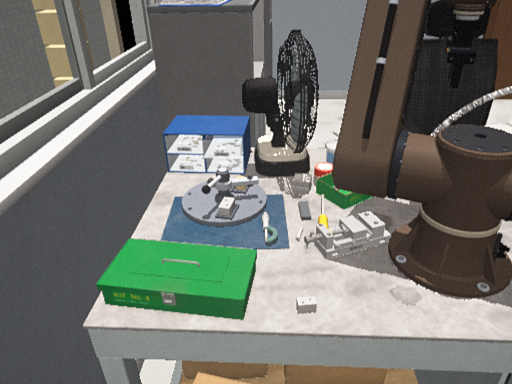

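View pics/top0.png

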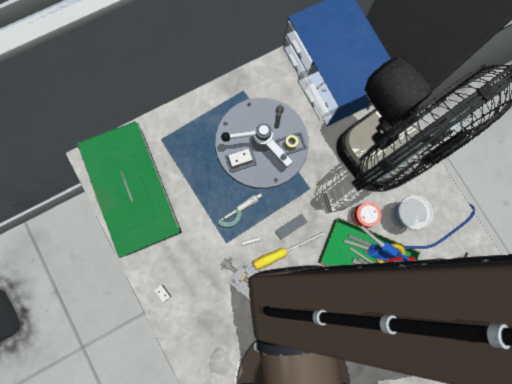

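The top view shows the fixture near (262,142), a bored block in its nest at (240,157), the bush at (292,142), the lever ball at (226,136) and the hold-down arm running to about (287,162). A smaller bored block lies on the bench at (162,293). The block in the nest fits the description; I'll confirm it in an enlarged crop.

```bash
cat > h.py <<'E'
import numpy as np, cv2
from scipy.spatial.transform import Rotation as Ro
from cell import env
def cam(n):
    c=env.get_calibration(n); f=192/np.tan(np.radians(c['vfov'])/2)
    return c,f,Ro.from_euler('xyz',c['attitude']).as_matrix(),np.array(c['xyz'])
def ray(n,u,v):
    c,f,R,o=cam(n); return o,R@np.array([(u-c['cx'])/f,-(v-c['cy'])/f,-1])
def onz(n,u,v,z):
    o,d=ray(n,u,v); return o+d*(z-o[2])/d[2]
def dep(n,D,u,v):
    o,d=ray(n,u,v); return o+d*D[int(round(v)),int(round(u))]
def proj(n,P):
    c,f,R,o=cam(n); q=R.T@(np.array(P)-o); return c['cx']-f*q[0]/q[2], c['cy']+f*q[1]/q[2]
E
python3 - <<'E'
from h import *
p=cv2.imread("pics/top0.png");D=np.load("top0.npy")
cr=cv2.resize(p[90:195,205:320],None,fx=6,fy=5.6,interpolation=cv2.INTER_CUBIC)
cr=cv2.resize(p[90:190,205:320],None,fx=6,fy=6,interpolation=cv2.INTER_CUBIC);cv2.imwrite("pics/crop_top.png",cr)
q=cv2.imread("pics/scene0.png")
cv2.imwrite("pics/crop_scene.png",cv2.resize(q[150:250,165:300],None,fx=5.5,fy=5.5,interpolation=cv2.INTER_CUBIC))
for u,v in [(262,135),(240,157),(291,142),(226,136),(287,162),(262,175),(225,160),(250,110),(278,110),(162,293)]:
    print(u,v,dep("top",D,u,v).round(1))
E
```

```text
262 135 [537.5  79.5  95. ]
240 157 [500.7 127.9  40.6]
291 142 [548.3   5.8  14.9]
226 136 [533.2 158.7  94.2]
287 162 [484.4  21.   68.2]
262 175 [465.   74.9  13.3]
225 160 [499.6 164.1  13.3]
250 110 [627.5 106.9  13.8]
278 110 [621.6  39.6  33.7]
162 293 [189.5 294.1  18.2]
```

View pics/crop_top.png

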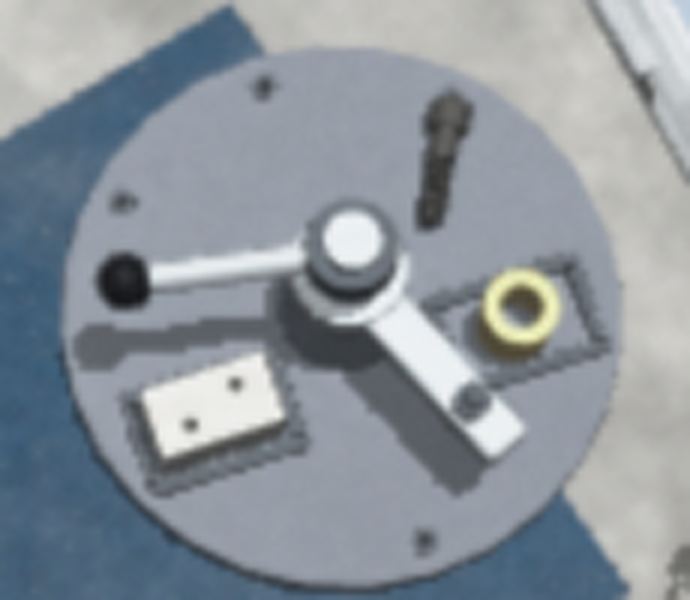

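View pics/crop_scene.png

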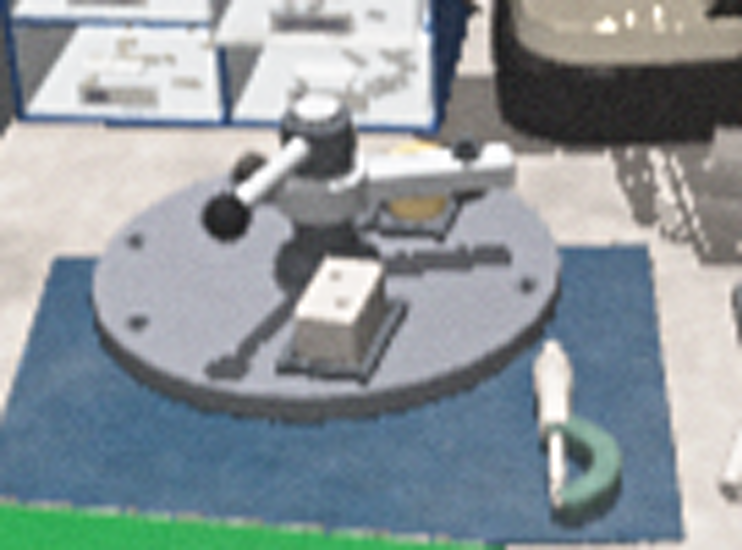

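```bash
python3 - <<'E'
from h import *
c=lambda u,v:((u+.5)/6-.5+205,(v+.5)/6-.5+90)
P=lambda name,u,v,z: print(name,np.round(c(u,v),1),onz("top",*c(u,v),z)[:2].round(1))
P("post",352,238,94)
P("ball",125,280,85)
for q in [(140,397),(262,352),(286,412),(165,462)]: P("blk",*q,42)
P("bush",521,308,42)
P("bolt",473,400,76)
P("armtipL",525,430,66);P("armtipR",487,462,66)
P("screw head",447,108,23);P("screw tip",430,218,20)
p=cv2.imread("pics/top0.png")
# plate ellipse: points on edge at z=14
E=[onz("top",*c(u,v),14)[:2] for u,v in [(62,340),(345,46),(623,290),(170,115),(545,130),(590,430)]]
E=np.array(E);A=np.c_[2*E,np.ones(len(E))];s=np.linalg.lstsq(A,(E**2).sum(1),rcond=None)[0];print("plate",s[:2],np.sqrt(s[2]+s[0]**2+s[1]**2))
D=np.load("top0.npy")
for u,v in [(291,226),(283,230),(300,220),(330,190),(340,200),(322,193),(345,165)]: print(u,v,dep("top",D,u,v).round(1))
cv2.imwrite("pics/crop2.png",cv2.resize(p[150:290,210:370],None,fx=4.2,fy=4.2,interpolation=cv2.INTER_CUBIC))
E
```

```text
post [263.2 129.2] [551.1  76.9]
ball [225.4 136.2] [535.5 160.6]
blk [227.9 155.8] [502.5 155.9]
blk [248.2 148.2] [521.9 109.1]
blk [252.2 158.2] [498.   99.3]
blk [232.1 166.6] [477.  145.5]
bush [291.4 140.9] [542.5   8. ]
bolt [283.4 156.2] [495.4  29.9]
armtipL [292.1 161.2] [487.    9.2]
armtipR [285.8 166.6] [474.2  23.6]
screw head [279.1 107.6] [632.2  36.1]
screw tip [276.2 125.9] [586.3  42.4]
plate [548.55008084  75.94151942] 112.17777799008226
291 226 [344.9   4.9  10.7]
283 230 [335.4  23.4   8.3]
300 220 [359.6 -16.6   8.9]
330 190 [435.1 -91.4  -1.5]
340 200 [ 406.3 -107.9   28.5]
322 193 [427.2 -71.7  -1.3]
345 165 [ 497.  -128.1    3.9]
```

View pics/crop2.png

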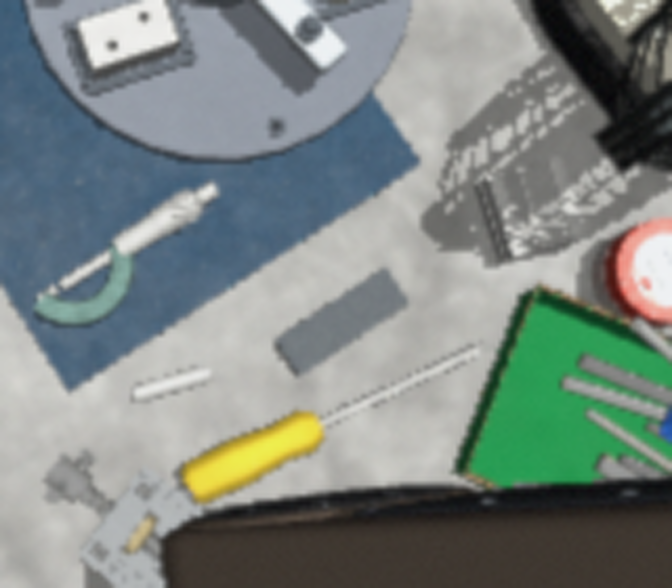

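```bash
python3 - <<'E'
from h import *
v,u=np.mgrid[0:384,0:512]
for n in ("top","scene"):
    D=np.load(n+"0.npy"); o,_=ray(n,0,0); c,f,R,o=cam(n)
    d=np.stack([(u-c['cx'])/f,-(v-c['cy'])/f,-np.ones_like(u,float)],-1)@R.T
    W=o+d*D[...,None]; W=W[D>0]
    print(n,"rows x 300..800 step50; cols y 250..-650 step 50 ; max z")
    print("      ",*[f"{y:4d}" for y in range(250,-650,-50)])
    for x in range(800,150,-50):
        r=[]
        for y in range(250,-650,-50):
            m=(abs(W[:,0]-x)<25)&(abs(W[:,1]-y)<25)&(W[:,2]>-30)
            r.append(f"{int(W[m,2].max()):4d}" if m.any() else "   .")
        print(x,*r)
E
```

```text
top rows x 300..800 step50; cols y 250..-650 step 50 ; max z
        250  200  150  100   50    0  -50 -100 -150 -200 -250 -300 -350 -400 -450 -500 -550 -600
800    .    .    .   -1  128  132  131  131  131    .    .    .    .    .    .    .    .    .
750    .   -4    1    2    2  132  131  131  132  131    .    .    .    .    .    .    .    .
700    0    4    3    2    2  131  131  132  132  131    .    .    .    .    .    .    .    .
650    3    4   17   19   33  122  132  131  267  263    .    .    .    .    .    .    .    .
600    5   17   19   18   33  103  129  253  273  274  346  349  312    .    .    .    .    .
550    4   18   97  103  102   46   24   67  272  371  398  388  310    .    .    .    .    .
500    6   19   88   68   78   75   17  302  382  399  400  377  300    2    .    .    .    .
450    5    6   23   18   18   18   11  335  380  387  370    3    3    2    .    .    .    .
400    4    7   17   21    5    4   36  320  332  322   85   84    3    4   12    .    .    .
350   59   13   17   18   11   14   15  186   53   84   84   84    5   13   12   -1    .    .
30
[... 961 characters left out ...]
75  400  382  351    .    .    .    .    .
500    5   18   47   48   79   70   16  306  384  400  401  364    4    3    .    .    .    .
450    5    6   24   19   20   19   38  337  379  385  364    4    4    3    .    .    .    .
400    .    5   19   22    6   12   36  325  333  313   86   86    .    .    .    .    .    .
350   59   18   20   16   13   13   17  186   53   82    .    .    .    .    .    .    .    .
300   58    4    5   13   27   22   47  174   15    .    .    .    .    .    .    .    .    .
250    4    3   73  274  365  454  495   46   15    .    .    .    .    .    .    .    .    .
200    4    4   63  295  393  476  497    4    4    2    .    .    .    .    .    .  456  455
```

```bash
python3 - <<'E'
from h import *
v,u=np.mgrid[0:384,0:512]
Ws=[]
for n in ("top","scene"):
    D=np.load(n+"0.npy"); c,f,R,o=cam(n)
    d=np.stack([(u-c['cx'])/f,-(v-c['cy'])/f,-np.ones_like(u,float)],-1)@R.T
    Ws.append((o+d*D[...,None])[D>0])
W=np.concatenate(Ws)
for x in range(380,700,20):
    r=[]
    for lo,hi in [(25,100),(110,200),(200,300),(300,420)]:
        m=(abs(W[:,0]-x)<10)&(W[:,2]>lo)&(W[:,2]<hi)&(W[:,1]<15)&(W[:,1]>-400)
        r.append(W[m,1].max().round() if m.sum()>2 else None)
    print(x,r)
E
```

```text
380 [np.float64(-82.0), None, None, None]
400 [np.float64(-75.0), np.float64(-97.0), np.float64(-95.0), np.float64(-115.0)]
420 [np.float64(-71.0), np.float64(-91.0), np.float64(-88.0), np.float64(-100.0)]
440 [np.float64(-99.0), np.float64(-103.0), np.float64(-98.0), np.float64(-105.0)]
460 [np.float64(-136.0), np.float64(-105.0), np.float64(-100.0), np.float64(-124.0)]
480 [np.float64(15.0), np.float64(-112.0), np.float64(-110.0), np.float64(-122.0)]
500 [np.float64(14.0), np.float64(-132.0), np.float64(-134.0), np.float64(-139.0)]
520 [np.float64(14.0), np.float64(-159.0), np.float64(-164.0), np.float64(-161.0)]
540 [np.float64(15.0), np.float64(-149.0), np.float64(-143.0), np.float64(-186.0)]
560 [np.float64(14.0), np.float64(-141.0), np.float64(-128.0), np.float64(-217.0)]
580 [np.float64(-48.0), np.float64(-49.0), np.float64(-117.0), np.float64(-241.0)]
600 [np.float64(-37.0), np.float64(-40.0), np.float64(-111.0), np.float64(-267.0)]
620 [np.float64(-20.0), np.float64(-29.0), np.float64(-112.0), None]
640 [np.float64(-13.0), np.float64(-19.0), np.float64(-130.0), None]
660 [np.float64(-8.0), np.float64(-3.0), None, None]
680 [np.float64(-0.0), np.float64(-1.0), None, None]
```

```bash
cat >> h.py <<'E'
def rows(targets,claw=1,dec=3,start=None):
    """targets: list of (x,y,z,yaw); tool down. prints row numbers, one per target"""
    s=env.state(); p=np.array(s['eef_pos']); R=Ro.from_euler('xyz',s['tcp_rot'])
    print("at",p.round(1),s['tcp_rot'].round(3),"F",s['ft_force'].round(1),"t",round(s['t'],2))
    for t in targets:
        T=Ro.from_euler('xyz',[np.pi,0,t[3]]); q=np.array(t[:3])
        d=R.inv().apply(q-p)/800; r=(R.inv()*T).as_rotvec()/(np.pi/2)
        print("{"+", ".join(f'"{k}":{round(float(x),dec)}' for k,x in zip(("dx","dy","dz","rx","ry","rz"),[*d,*r]))+f', "claw":{claw}'+"}", "mm",round(800*np.linalg.norm(d)), "deg",round(90*np.linalg.norm(r),1))
        p,R=q,T
def lin(a,b,n): return [tuple(np.array(a)+(np.array(b)-np.array(a))*i/n) for i in range(1,n+1)]
E
python3 - <<'E'
from h import *
rows(lin((149,-607,214,.241),(149,-607,500,.241),5)+lin((149,-607,500,.241),(508,3,500,1.8),14))
E
```

```text
at [ 149.  -606.7  214.1] [-3.141 -0.     0.241] F [-0.1  0.9  0.4] t 0.1
{"dx":-0.0, "dy":0.0, "dz":-0.071, "rx":-0.001, "ry":-0.0, "rz":-0.0, "claw":1} mm 57 deg 0.1
{"dx":0.0, "dy":0.0, "dz":-0.071, "rx":0.0, "ry":0.0, "rz":0.0, "claw":1} mm 57 deg 0.0
{"dx":0.0, "dy":0.0, "dz":-0.072, "rx":0.0, "ry":0.0, "rz":0.0, "claw":1} mm 57 deg 0.0
{"dx":0.0, "dy":0.0, "dz":-0.071, "rx":0.0, "ry":0.0, "rz":0.0, "claw":1} mm 57 deg 0.0
{"dx":0.0, "dy":0.0, "dz":-0.071, "rx":0.0, "ry":0.0, "rz":0.0, "claw":1} mm 57 deg 0.0
{"dx":0.044, "dy":-0.045, "dz":-0.0, "rx":-0.0, "ry":0.0, "rz":-0.071, "claw":1} mm 51 deg 6.4
{"dx":0.049, "dy":-0.04, "dz":-0.0, "rx":0.0, "ry":0.0, "rz":-0.071, "claw":1} mm 51 deg 6.4
{"dx":0.053, "dy":-0.034, "dz":-0.0, "rx":0.0, "ry":0.0, "rz":-0.071, "claw":1} mm 51 deg 6.4
{"dx":0.057, "dy":-0.028, "dz":-0.0, "rx":-0.0, "ry":0.0, "rz":-0.071, "claw":1} mm 51 deg 6.4
{"dx":0.059, "dy":-0.022, "dz":-0.0, "rx":-0.0, "ry":0.0, "rz":-0.071, "claw":1} mm 51 deg 6.4
{"dx":0.061, "dy":-0.015, "dz":-0.0, "rx":0.0, "ry":0.0, "rz":-0.071, "claw":1} mm 51 deg 6.4
{"dx":0.063, "dy":-0.008, "dz":-0.0, "rx":0.0, "ry":0.0, "rz":-0.071, "claw":1} mm 51 deg 6.4
{"dx":0.063, "dy":-0.001, "dz":-0.0, "rx":-0.0, "ry":0.0, "rz":-0.071, "claw":1} mm 51 deg 6.4
{"dx":0.063, "dy":0.006, "dz":0.0, "rx":0.0, "ry":0.0, "rz":-0.071, "claw":1} mm 51 deg 6.4
{"dx":0.062, "dy":0.013, "dz":0.0, "rx":-0.0, "ry":0.0, "rz":-0.071, "claw":1} mm 51 deg 6.4
{"dx":0.06, "dy":0.02, "dz":0.0, "rx":0.0, "ry":0.0, "rz":-0.071, "claw":1} mm 51 deg 6.4
{"dx":0.058, "dy":0.026, "dz":0.0, "rx":0.0, "ry":0.0, "rz":-0.071, "claw":1} mm 51 deg 6.4
{"dx":0.054, "dy":0.032, "dz":0.0, "rx":0.0, "ry":0.0, "rz":-0.071, "claw":1} mm 51 deg 6.4
{"dx":0.05, "dy":0.038, "dz":0.0, "rx":0.0, "ry":0.0, "rz":-0.071, "claw":1} mm 51 deg 6.4
```

Request:
arm_command:
  steps:
    - {"dz": -0.071,"claw": 1}
    - {"dz": -0.071,"claw": 1}
    - {"dz": -0.072,"claw": 1}
    - {"dz": -0.071,"claw": 1}
    - {"dz": -0.071,"claw": 1}
    - {"claw": 1}

```text
$.steps[0]: bad value
```

Request:
arm_command:
  steps:
    - {"dx": 0,"dy": 0,"dz": -0.071,"rx": 0,"ry": 0,"rz": 0,"claw": 1}
    - {"dx": 0,"dy": 0,"dz": -0.071,"rx": 0,"ry": 0,"rz": 0,"claw": 1}
    - {"dx": 0,"dy": 0,"dz": -0.072,"rx": 0,"ry": 0,"rz": 0,"claw": 1}
    - {"dx": 0,"dy": 0,"dz": -0.071,"rx": 0,"ry": 0,"rz": 0,"claw": 1}
    - {"dx": 0,"dy": 0,"dz": -0.071,"rx": 0,"ry": 0,"rz": 0,"claw": 1}

```text
t: 0.72
eef_pos: [148.9, -606.5, 501.2]
tcp_rot: [-3.128, -0.001, 0.241]
ft_force: [0.6, 0.3, -0.3]
opening: 0.533
```

Request:
arm_command:
  steps:
    - {"dx": 0.044,"dy": -0.045,"dz": 0,"rx": 0,"ry": 0,"rz": -0.071,"claw": 1}
    - {"dx": 0.049,"dy": -0.04,"dz": 0,"rx": 0,"ry": 0,"rz": -0.071,"claw": 1}
    - {"dx": 0.053,"dy": -0.034,"dz": 0,"rx": 0,"ry": 0,"rz": -0.071,"claw": 1}
    - {"dx": 0.057,"dy": -0.028,"dz": 0,"rx": 0,"ry": 0,"rz": -0.071,"claw": 1}
    - {"dx": 0.059,"dy": -0.022,"dz": 0,"rx": 0,"ry": 0,"rz": -0.071,"claw": 1}
    - {"dx": 0.061,"dy": -0.015,"dz": 0,"rx": 0,"ry": 0,"rz": -0.071,"claw": 1}
    - {"dx": 0.063,"dy": -0.008,"dz": 0,"rx": 0,"ry": 0,"rz": -0.071,"claw": 1}

```text
t: 1.6
eef_pos: [329.1, -294.4, 505.6]
tcp_rot: [-3.136, -0.007, 1.041]
ft_force: [1.0, -0.9, 0.2]
opening: -0.002
```

```bash
python3 - <<'E'
from h import *
s=env.state();p=s['eef_pos'];y=s['tcp_rot'][2]
rows(lin((*p,y),(508,3,500,1.8),8))
E
```

```text
at [ 329.1 -294.4  505.6] [-3.136 -0.007  1.041] F [ 1.  -0.9  0.2] t 1.6
{"dx":0.054, "dy":0.001, "dz":0.001, "rx":-0.003, "ry":-0.005, "rz":-0.06, "claw":1} mm 43 deg 5.5
{"dx":0.054, "dy":0.006, "dz":0.001, "rx":0.0, "ry":0.0, "rz":-0.06, "claw":1} mm 43 deg 5.4
{"dx":0.053, "dy":0.011, "dz":0.001, "rx":0.0, "ry":0.0, "rz":-0.06, "claw":1} mm 43 deg 5.4
{"dx":0.052, "dy":0.016, "dz":0.001, "rx":0.0, "ry":0.0, "rz":-0.06, "claw":1} mm 43 deg 5.4
{"dx":0.05, "dy":0.021, "dz":0.001, "rx":0.0, "ry":0.0, "rz":-0.06, "claw":1} mm 43 deg 5.4
{"dx":0.048, "dy":0.025, "dz":0.001, "rx":0.0, "ry":0.0, "rz":-0.06, "claw":1} mm 43 deg 5.4
{"dx":0.045, "dy":0.03, "dz":0.001, "rx":-0.0, "ry":0.0, "rz":-0.06, "claw":1} mm 43 deg 5.4
{"dx":0.042, "dy":0.034, "dz":0.001, "rx":0.0, "ry":0.0, "rz":-0.06, "claw":1} mm 43 deg 5.4
```

Request:
arm_command:
  steps:
    - {"dx": 0.054,"dy": 0.001,"dz": 0.001,"rx": -0.003,"ry": -0.005,"rz": -0.06,"claw": 1}
    - {"dx": 0.054,"dy": 0.006,"dz": 0.001,"rx": 0,"ry": 0,"rz": -0.06,"claw": 1}
    - {"dx": 0.053,"dy": 0.011,"dz": 0.001,"rx": 0,"ry": 0,"rz": -0.06,"claw": 1}
    - {"dx": 0.052,"dy": 0.016,"dz": 0.001,"rx": 0,"ry": 0,"rz": -0.06,"claw": 1}
    - {"dx": 0.05,"dy": 0.021,"dz": 0.001,"rx": 0,"ry": 0,"rz": -0.06,"claw": 1}
    - {"dx": 0.048,"dy": 0.025,"dz": 0.001,"rx": 0,"ry": 0,"rz": -0.06,"claw": 1}
    - {"dx": 0.045,"dy": 0.03,"dz": 0.001,"rx": 0,"ry": 0,"rz": -0.06,"claw": 1}
    - {"dx": 0.042,"dy": 0.034,"dz": 0.001,"rx": 0,"ry": 0,"rz": -0.06,"claw": 1}

```text
t: 2.6
eef_pos: [509.7, 15.7, 498.1]
tcp_rot: [-3.139, -0.001, 1.821]
ft_force: [0.7, -1.1, 0.3]
opening: 0.004
```

```bash
python3 - <<'E'
from h import *
s=env.state();p=s['eef_pos'];y=s['tcp_rot'][2]
rows([(510,3,p[2]-30,1.8)]+lin((510,3,p[2]-30,1.8),(510,3,110,1.8),7))
E
```

```text
at [509.7  15.7 498.1] [-3.139e+00 -1.000e-03  1.821e+00] F [ 0.7 -1.1  0.3] t 2.6
{"dx":-0.015, "dy":-0.003, "dz":0.037, "rx":-0.001, "ry":-0.0, "rz":0.014, "claw":1} mm 33 deg 1.2
{"dx":0.0, "dy":-0.0, "dz":0.064, "rx":0.0, "ry":0.0, "rz":0.0, "claw":1} mm 51 deg 0.0
{"dx":0.0, "dy":-0.0, "dz":0.064, "rx":0.0, "ry":0.0, "rz":0.0, "claw":1} mm 51 deg 0.0
{"dx":0.0, "dy":-0.0, "dz":0.064, "rx":0.0, "ry":0.0, "rz":0.0, "claw":1} mm 51 deg 0.0
{"dx":0.0, "dy":-0.0, "dz":0.064, "rx":0.0, "ry":0.0, "rz":0.0, "claw":1} mm 51 deg 0.0
{"dx":0.0, "dy":-0.0, "dz":0.064, "rx":0.0, "ry":0.0, "rz":0.0, "claw":1} mm 51 deg 0.0
{"dx":0.0, "dy":-0.0, "dz":0.064, "rx":0.0, "ry":0.0, "rz":0.0, "claw":1} mm 51 deg 0.0
{"dx":0.0, "dy":-0.0, "dz":0.064, "rx":0.0, "ry":0.0, "rz":0.0, "claw":1} mm 51 deg 0.0
```

Request:
arm_command:
  steps:
    - {"dx": -0.015,"dy": -0.003,"dz": 0.037,"rx": 0,"ry": 0,"rz": 0.014,"claw": 1}
    - {"dx": 0,"dy": 0,"dz": 0.064,"rx": 0,"ry": 0,"rz": 0,"claw": 1}
    - {"dx": 0,"dy": 0,"dz": 0.064,"rx": 0,"ry": 0,"rz": 0,"claw": 1}
    - {"dx": 0,"dy": 0,"dz": 0.064,"rx": 0,"ry": 0,"rz": 0,"claw": 1}
    - {"dx": 0,"dy": 0,"dz": 0.064,"rx": 0,"ry": 0,"rz": 0,"claw": 1}
    - {"dx": 0,"dy": 0,"dz": 0.064,"rx": 0,"ry": 0,"rz": 0,"claw": 1}
    - {"dx": 0,"dy": 0,"dz": 0.064,"rx": 0,"ry": 0,"rz": 0,"claw": 1}
    - {"dx": 0,"dy": 0,"dz": 0.06,"rx": 0,"ry": 0,"rz": 0,"claw": 1}

```text
t: 3.6
eef_pos: [510.8, 6.6, 102.9]
tcp_rot: [3.14, 0.001, 1.806]
ft_force: [1.9, -0.9, 0.3]
opening: 0.004
```

```bash
python3 - <<'E'
from h import *
rows([(510,3,85,1.8),(510,3,56,1.8)])
for n in ("scene","top"):
    p,d=env.read_camera(n); cv2.imwrite(f"pics/{n}1.png",p[:,:,::-1]); np.save(f"{n}1.npy",d)
a=cv2.imread("pics/top1.png")[90:190,205:320];b=cv2.imread("pics/scene1.png")[140:240,180:300]
cv2.imwrite("pics/c1.png",np.hstack([cv2.resize(a,(400,348)),cv2.resize(b,(400,348))]))
E
```

```text
at [510.8   6.6 102.9] [3.140e+00 1.000e-03 1.806e+00] F [ 1.9 -0.9  0.3] t 3.6
{"dx":-0.004, "dy":-0.002, "dz":0.022, "rx":0.001, "ry":0.0, "rz":0.004, "claw":1} mm 18 deg 0.3
{"dx":0.0, "dy":-0.0, "dz":0.036, "rx":0.0, "ry":0.0, "rz":0.0, "claw":1} mm 29 deg 0.0
```

View pics/c1.png

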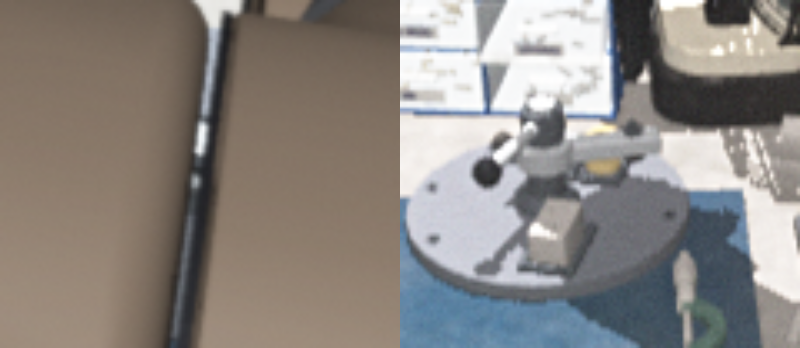

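View pics/scene1.png

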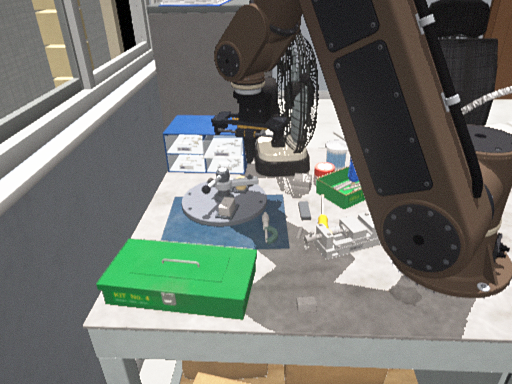

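```bash
python3 - <<'E'
from h import *
print(proj("scene",(510.8,6.6,102.9)),proj("scene",(551,77,94)), proj("scene",(510,6,181)))
p=cv2.imread("pics/scene1.png")
cv2.imwrite("pics/c2.png",cv2.resize(p[70:220,170:320],None,fx=4,fy=4,interpolation=cv2.INTER_CUBIC))
D=np.load("scene1.npy")
for u,v in [(250,125),(222,122),(282,122),(262,140),(250,185),(243,178)]:print(u,v,dep("scene",D,u,v).round())
E
```

```text
(np.float64(250.4608683073115), np.float64(161.66594743303088)) (np.float64(222.34576724706974), np.float64(171.45999501095656)) (np.float64(249.99305192691344), np.float64(134.07737393404744))
250 125 [493.  29. 216.]
222 122 [565.  47. 216.]
282 122 [426. -11. 224.]
262 140 [ 609. -200.   68.]
250 185 [494.  36.  51.]
243 178 [513.  40.  69.]
```

View pics/c2.png

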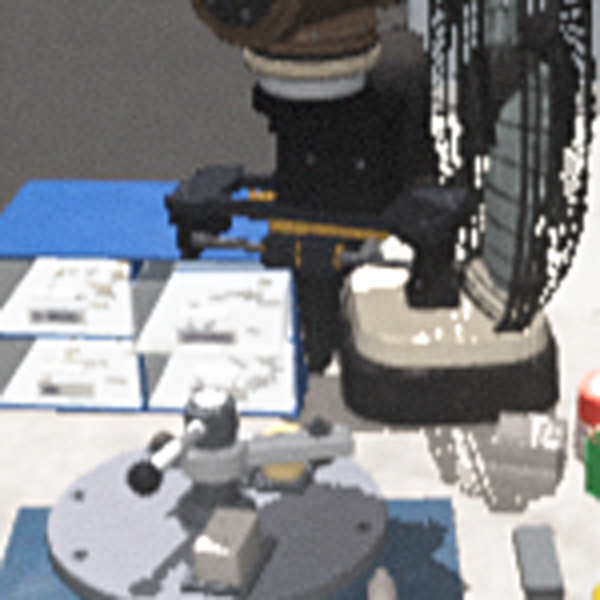

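```bash
python3 - <<'E'
from h import *
for z in (140,160,181,200): print(z,proj("scene",(425,-14,z)))
rows([(510,3,85,1.8),(510,3,56,1.8)])
E
```

```text
140 (np.float64(282.53880071054414), np.float64(153.14620340447647))
160 (np.float64(282.63407518099257), np.float64(145.88802315619915))
181 (np.float64(282.7361729212126), np.float64(138.11003396380448))
200 (np.float64(282.83042031650166), np.float64(130.93009814554173))
at [508.8   6.7 100.7] [-3.136e+00 -2.000e-03  1.806e+00] F [-0.   0.6  1.1] t 3.7
{"dx":-0.005, "dy":0.0, "dz":0.02, "rx":-0.004, "ry":-0.001, "rz":0.004, "claw":1} mm 16 deg 0.5
{"dx":0.0, "dy":-0.0, "dz":0.036, "rx":0.0, "ry":0.0, "rz":0.0, "claw":1} mm 29 deg 0.0
```

Request:
arm_command:
  steps:
    - {"dx": -0.005,"dy": 0,"dz": 0.02,"rx": -0.004,"ry": -0.001,"rz": 0.004,"claw": 1}
    - {"dx": 0,"dy": 0,"dz": 0.02,"rx": 0,"ry": 0,"rz": 0,"claw": 1}
    - {"dx": 0,"dy": 0,"dz": 0.015,"rx": 0,"ry": 0,"rz": 0,"claw": 1}

```text
t: 4.08
eef_pos: [511.9, 2.7, 59.2]
tcp_rot: [3.137, 0.001, 1.8]
ft_force: [-0.4, -0.8, 0.3]
opening: 0.006
```

```bash
cat >> h.py <<'E'
PIV=np.array([551.,77.])
def armpt(h,r,t): # heading h, radius r, t ccw offset
    return PIV+r*np.array([np.cos(h),np.sin(h)])+t*np.array([-np.sin(h),np.cos(h)])
E
python3 - <<'E'
from h import *
T=[]
for i,h in enumerate(np.linspace(3.84,2.7,10)):
    yaw=min(1.8,1.8+(h-3.4)*0.97); T.append((*armpt(h,76,20),56,yaw))
print(np.round(T,2));rows(T)
E
```

```text
[[505.65  12.81  56.     1.8 ]
 [497.91  19.06  56.     1.8 ]
 [491.01  26.23  56.     1.8 ]
 [485.08  34.21  56.     1.8 ]
 [480.2   42.88  56.     1.74]
 [476.46  52.1   56.     1.61]
 [473.91  61.72  56.     1.49]
 [472.6   71.58  56.     1.37]
 [472.54  81.52  56.     1.24]
 [473.74  91.4   56.     1.12]]
at [511.9   2.7  59.2] [3.137e+00 1.000e-03 1.800e+00] F [-0.4 -0.8  0.3] t 4.08
{"dx":0.014, "dy":-0.005, "dz":0.004, "rx":0.003, "ry":0.001, "rz":-0.0, "claw":1} mm 12 deg 0.3
{"dx":0.01, "dy":-0.008, "dz":-0.0, "rx":0.0, "ry":0.0, "rz":0.0, "claw":1} mm 10 deg 0.0
{"dx":0.011, "dy":-0.006, "dz":-0.0, "rx":0.0, "ry":0.0, "rz":0.0, "claw":1} mm 10 deg 0.0
{"dx":0.011, "dy":-0.005, "dz":-0.0, "rx":0.0, "ry":0.0, "rz":0.0, "claw":1} mm 10 deg 0.0
{"dx":0.012, "dy":-0.003, "dz":-0.0, "rx":-0.0, "ry":-0.0, "rz":0.041, "claw":1} mm 10 deg 3.7
{"dx":0.012, "dy":-0.003, "dz":-0.0, "rx":-0.0, "ry":-0.0, "rz":0.078, "claw":1} mm 10 deg 7.0
{"dx":0.012, "dy":-0.003, "dz":-0.0, "rx":-0.0, "ry":-0.0, "rz":0.078, "claw":1} mm 10 deg 7.0
{"dx":0.012, "dy":-0.003, "dz":-0.0, "rx":-0.0, "ry":-0.0, "rz":0.078, "claw":1} mm 10 deg 7.0
{"dx":0.012, "dy":-0.003, "dz":-0.0, "rx":0.0, "ry":-0.0, "rz":0.078, "claw":1} mm 10 deg 7.0
{"dx":0.012, "dy":-0.003, "dz":-0.0, "rx":0.0, "ry":-0.0, "rz":0.078, "claw":1} mm 10 deg 7.0
```

Request:
arm_command:
  steps:
    - {"dx": 0.014,"dy": -0.005,"dz": 0.004,"rx": 0.003,"ry": 0,"rz": 0,"claw": 1}
    - {"dx": 0.01,"dy": -0.008,"dz": 0,"rx": 0,"ry": 0,"rz": 0,"claw": 1}
    - {"dx": 0.011,"dy": -0.006,"dz": 0,"rx": 0,"ry": 0,"rz": 0,"claw": 1}
    - {"dx": 0.011,"dy": -0.005,"dz": 0,"rx": 0,"ry": 0,"rz": 0,"claw": 1}

```text
t: 4.58
eef_pos: [484.7, 36.0, 57.1]
tcp_rot: [3.138, 0.002, 1.8]
ft_force: [1.6, -1.1, -0.1]
opening: 0.004
```

```bash
python3 - <<'E'
from h import *
T=[]
for i,h in enumerate(np.linspace(3.34,2.7,7)):
    yaw=min(1.8,1.8+(h-3.4)*0.97); T.append((*armpt(h,76,20),56,yaw))
print(np.round(T,2));rows(T)
p,d=env.read_camera("scene"); p=np.ascontiguousarray(p[:,:,::-1]);cv2.imwrite("pics/s2.png",cv2.resize(p[100:220,170:320],None,fx=5,fy=5,interpolation=cv2.INTER_CUBIC))
E
```

```text
[[480.43  42.41  56.     1.74]
 [477.15  50.12  56.     1.64]
 [474.71  58.14  56.     1.53]
 [473.14  66.37  56.     1.43]
 [472.45  74.72  56.     1.33]
 [472.65  83.09  56.     1.22]
 [473.74  91.4   56.     1.12]]
at [484.7  36.   57.1] [3.138e+00 2.000e-03 1.800e+00] F [ 1.6 -1.1 -0.1] t 4.58
{"dx":0.009, "dy":-0.003, "dz":0.001, "rx":0.002, "ry":0.001, "rz":0.037, "claw":1} mm 8 deg 3.3
{"dx":0.01, "dy":-0.002, "dz":-0.0, "rx":-0.0, "ry":-0.0, "rz":0.066, "claw":1} mm 8 deg 5.9
{"dx":0.01, "dy":-0.002, "dz":-0.0, "rx":0.0, "ry":-0.0, "rz":0.066, "claw":1} mm 8 deg 5.9
{"dx":0.01, "dy":-0.002, "dz":-0.0, "rx":0.0, "ry":-0.0, "rz":0.066, "claw":1} mm 8 deg 5.9
{"dx":0.01, "dy":-0.002, "dz":-0.0, "rx":-0.0, "ry":-0.0, "rz":0.066, "claw":1} mm 8 deg 5.9
{"dx":0.01, "dy":-0.002, "dz":-0.0, "rx":0.0, "ry":-0.0, "rz":0.066, "claw":1} mm 8 deg 5.9
{"dx":0.01, "dy":-0.002, "dz":-0.0, "rx":-0.0, "ry":-0.0, "rz":0.066, "claw":1} mm 8 deg 5.9
```

View pics/s2.png

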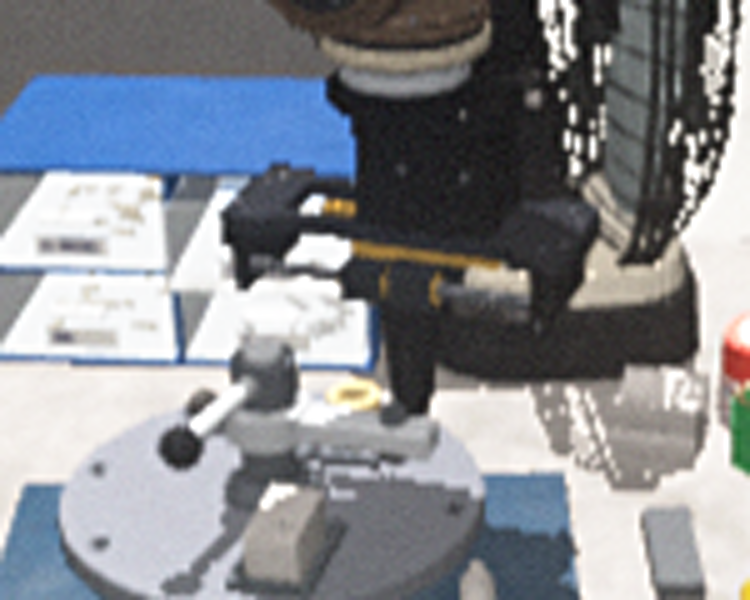

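The fingertip at about (253,183) is in contact behind the hold-down arm, and the arm has turned off the bush. I'm carrying on with the sweep.

Request:
arm_command:
  steps:
    - {"dx": 0.009,"dy": -0.003,"dz": 0.001,"rx": 0.002,"ry": 0.001,"rz": 0.037,"claw": 1}
    - {"dx": 0.01,"dy": -0.002,"dz": 0,"rx": 0,"ry": 0,"rz": 0.066,"claw": 1}
    - {"dx": 0.01,"dy": -0.002,"dz": 0,"rx": 0,"ry": 0,"rz": 0.066,"claw": 1}
    - {"dx": 0.01,"dy": -0.002,"dz": 0,"rx": 0,"ry": 0,"rz": 0.066,"claw": 1}
    - {"dx": 0.01,"dy": -0.002,"dz": 0,"rx": 0,"ry": 0,"rz": 0.066,"claw": 1}
    - {"dx": 0.01,"dy": -0.002,"dz": 0,"rx": 0,"ry": 0,"rz": 0.066,"claw": 1}
    - {"dx": 0.01,"dy": -0.002,"dz": 0,"rx": 0,"ry": 0,"rz": 0.066,"claw": 1}

```text
t: 5.5
eef_pos: [472.1, 93.2, 57.1]
tcp_rot: [-3.139, 0.003, 1.1]
ft_force: [0.7, -2.2, -0.3]
opening: 0.004
```

```bash
python3 - <<'E'
from h import *
T=[]
for i,h in enumerate([2.64,2.57,2.51,2.46,2.43]):
    yaw=h-1.571; T.append((*armpt(h,76,20),56,yaw))
print(np.round(T,2));rows(T)
p,d=env.read_camera("scene"); p=np.ascontiguousarray(p[:,:,::-1]);cv2.imwrite("pics/s3.png",cv2.resize(p[100:220,170:320],None,fx=5,fy=5,interpolation=cv2.INTER_CUBIC))
E
```

```text
[[474.75  96.01  56.     1.07]
 [476.26 101.29  56.     1.  ]
 [477.85 105.73  56.     0.94]
 [479.38 109.35  56.     0.89]
 [480.38 111.48  56.     0.86]]
at [472.1  93.2  57.1] [-3.139e+00  3.000e-03  1.100e+00] F [ 0.7 -2.2 -0.3] t 5.5
{"dx":0.005, "dy":0.001, "dz":0.001, "rx":-0.002, "ry":0.002, "rz":0.019, "claw":1} mm 4 deg 1.8
{"dx":0.007, "dy":-0.002, "dz":-0.0, "rx":0.0, "ry":-0.0, "rz":0.045, "claw":1} mm 6 deg 4.0
{"dx":0.006, "dy":-0.001, "dz":-0.0, "rx":0.0, "ry":-0.0, "rz":0.038, "claw":1} mm 5 deg 3.4
{"dx":0.005, "dy":-0.001, "dz":-0.0, "rx":0.0, "ry":-0.0, "rz":0.032, "claw":1} mm 4 deg 2.9
{"dx":0.003, "dy":-0.001, "dz":-0.0, "rx":0.0, "ry":-0.0, "rz":0.019, "claw":1} mm 2 deg 1.7
```

View pics/s3.png

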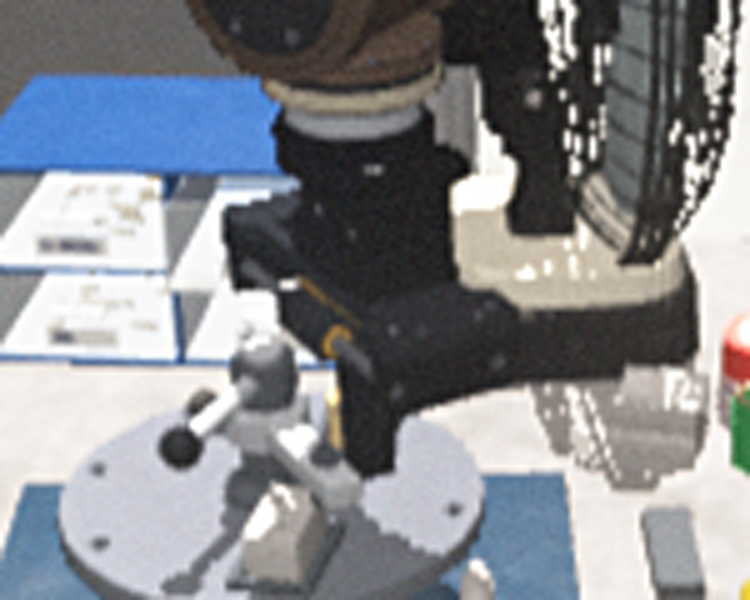

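Request:
arm_command:
  steps:
    - {"dx": 0.005,"dy": 0.001,"dz": 0.001,"rx": -0.002,"ry": 0.002,"rz": 0.019,"claw": 1}
    - {"dx": 0.007,"dy": -0.002,"dz": 0,"rx": 0,"ry": 0,"rz": 0.045,"claw": 1}
    - {"dx": 0.006,"dy": -0.001,"dz": 0,"rx": 0,"ry": 0,"rz": 0.038,"claw": 1}
    - {"dx": 0.005,"dy": -0.001,"dz": 0,"rx": 0,"ry": 0,"rz": 0.032,"claw": 1}

```text
t: 6.05
eef_pos: [477.1, 111.1, 56.3]
tcp_rot: [-3.139, 0.003, 0.886]
ft_force: [0.2, -1.8, -0.2]
opening: 0.005
```

```bash
python3 - <<'E'
from h import *
T=[]
for i,h in enumerate([2.41,2.37,2.333]):
    T.append((*armpt(h,76,20),56,h-1.571))
print(np.round(T,2));rows(T)
p,d=env.read_camera("scene"); p=np.ascontiguousarray(p[:,:,::-1]);cv2.imwrite("pics/s4full.png",p);cv2.imwrite("pics/s4.png",cv2.resize(p[150:220,190:280],None,fx=8,fy=8,interpolation=cv2.INTER_CUBIC))
p,d=env.read_camera("top"); p=np.ascontiguousarray(p[:,:,::-1]);cv2.imwrite("pics/t4.png",cv2.resize(p[90:190,205:320],None,fx=4,fy=4,interpolation=cv2.INTER_CUBIC))
E
```

```text
[[481.09 112.89  56.     0.84]
 [482.58 115.66  56.     0.8 ]
 [484.05 118.16  56.     0.76]]
at [477.1 111.1  56.3] [-3.139e+00  3.000e-03  8.860e-01] F [ 0.2 -1.8 -0.2] t 6.05
{"dx":0.005, "dy":0.002, "dz":0.0, "rx":-0.002, "ry":0.002, "rz":0.03, "claw":1} mm 4 deg 2.7
{"dx":0.004, "dy":-0.001, "dz":-0.0, "rx":0.0, "ry":-0.0, "rz":0.025, "claw":1} mm 3 deg 2.3
{"dx":0.004, "dy":-0.001, "dz":-0.0, "rx":0.0, "ry":-0.0, "rz":0.024, "claw":1} mm 3 deg 2.1
```

View pics/s4.png

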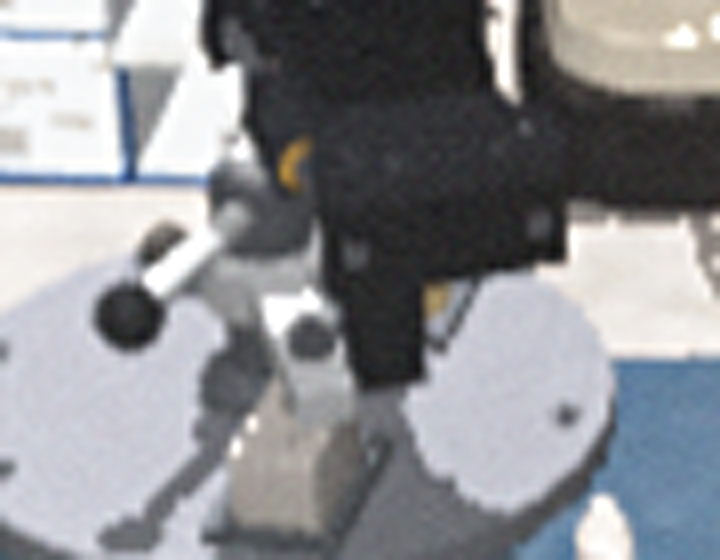

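View pics/t4.png

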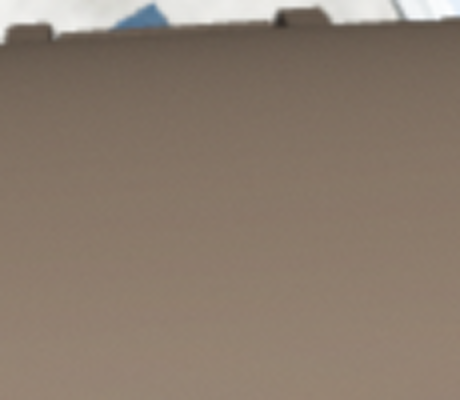

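```bash
python3 - <<'E'
from h import *
c=lambda u,v:((u+.5)/5.5-.5+165,(v+.5)/5.5-.5+150)
B=[onz("scene",*c(*q),42) for q in [(330,256),(384,263),(350,318),(296,309)]]
print(np.round(B,1),np.mean(B,0))
print("post",onz("scene",*c(320,105),94))
for v in (326,330,335):
  b=onz("scene",190+312.5/8-.5,150+v/8-.5,76);d=b[:2]-PIV
  print("bolt",b,np.hypot(*d),np.arctan2(d[1],d[0]))
E
python3 - <<'E'
import cv2
p=cv2.imread('pics/scene0.png')
cv2.imwrite('pics/s0b.png',cv2.resize(p[150:220,190:280],None,fx=8,fy=8,interpolation=cv2.INTER_CUBIC))
E
```

```text
[[525.9 105.3  42. ]
 [500.6  97.2  42. ]
 [485.3 143.5  42. ]
 [510.6 150.3  42. ]] [505.59442884 124.07251938  42.        ]
post [559.7867842   63.85735645  94.        ]
bolt [498.27340818 121.87221587  76.        ] 69.235895617014 2.436497576544565
bolt [496.78831977 123.83954919  76.        ] 71.64390861342822 2.4290198648592902
bolt [494.9409117  126.28685632  76.        ] 74.64459516529648 2.4203917973702356
```

View pics/s0b.png

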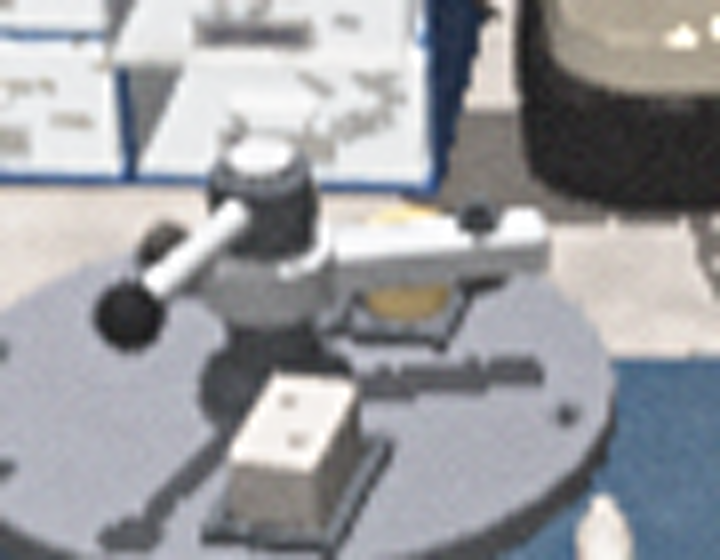

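```bash
sed -i 's/^PIV=.*/PIV=np.array([548.1,77.1])/' h.py; python3 - <<'E'
from h import *
c=lambda u,v:((u+.5)/8-.5+190,(v+.5)/8-.5+150)
B=[onz("scene",*c(*q),42) for q in [(278,376),(358,380),(322,470),(230,460)]]
print(np.round(B,1),np.mean(B,0))
for n,u,v in (("scene",222,169),("top",263,129),("top",263,130)):
    print(dep(n,np.load(n+"0.npy"),u,v))
for z in (94,100,104): print("post",z,onz("scene",*c(262,155),z)[:2])
for v in (326,330,335):
  b=onz("scene",190+312.5/8-.5,150+v/8-.5,76);d=b[:2]-PIV
  print("bolt",b,np.hypot(*d),np.arctan2(d[1],d[0]))
T=[(*armpt(h,76,20),56,h-1.571) for h in (2.45,2.41,2.37,2.333)]
print(np.round(T,2))
rows(T[1:])
E
```

```text
[[525.2 107.4  42. ]
 [501.8  95.9  42. ]
 [479.5 144.8  42. ]
 [507.1 155.1  42. ]] [503.40743928 125.79017563  42.        ]
[547.4298667   81.98659268 104.24638574]
[550.14456334  77.62094972  98.49918374]
[548.15155557  77.55112073  97.60011119]
post 94 [559.91268668  65.6562331 ]
post 100 [552.32848536  74.81077202]
post 104 [547.27235115  80.91379796]
bolt [498.27340818 121.87221587  76.        ] 66.98686860993882 2.4095733295497848
bolt [496.78831977 123.83954919  76.        ] 69.40802537350268 2.402790759961505
bolt [494.9409117  126.28685632  76.        ] 72.42399812203111 2.394986835700575
[[476.81 110.17  56.     0.88]
 [478.19 112.99  56.     0.84]
 [479.68 115.76  56.     0.8 ]
 [481.15 118.26  56.     0.76]]
at [477.2 111.3  56.3] [-3.139e+00  3.000e-03  8.870e-01] F [-0.3  0.9  0.3] t 6.15
{"dx":0.002, "dy":-0.0, "dz":0.0, "rx":-0.002, "ry":0.002, "rz":0.03, "claw":1} mm 2 deg 2.8
{"dx":0.004, "dy":-0.001, "dz":-0.0, "rx":0.0, "ry":-0.0, "rz":0.025, "claw":1} mm 3 deg 2.3
{"dx":0.004, "dy":-0.001, "dz":-0.0, "rx":0.0, "ry":-0.0, "rz":0.024, "claw":1} mm 3 deg 2.1
```

Request:
arm_command:
  steps:
    - {"dx": 0.003,"dy": 0,"dz": 0,"rx": -0.002,"ry": 0.002,"rz": 0.03,"claw": 1}
    - {"dx": 0.004,"dy": -0.001,"dz": 0,"rx": 0,"ry": 0,"rz": 0.025,"claw": 1}
    - {"dx": 0.003,"dy": -0.001,"dz": 0,"rx": 0,"ry": 0,"rz": 0.02,"claw": 1}
    - {"dx": 0,"dy": 0,"dz": 0,"rx": 0,"ry": 0,"rz": 0,"claw": 1}

```text
t: 6.65
eef_pos: [479.5, 118.1, 56.3]
tcp_rot: [-3.14, 0.002, 0.774]
ft_force: [0.5, -0.2, -0.8]
opening: 0.006
```

```bash
python3 - <<'E'
from h import *
s=env.state();p=s['eef_pos'];d=p[:2]-PIV;
r=np.hypot(*d);print("implied heading",np.arctan2(d[1],d[0])-np.arcsin(20/r), r)
rows([(*armpt(2.34,76,20),56,.77)])
p,d=env.read_camera("scene"); p=np.ascontiguousarray(p[:,:,::-1]);cv2.imwrite("pics/s5.png",cv2.resize(p[150:220,190:280],None,fx=8,fy=8,interpolation=cv2.INTER_CUBIC))
E
```

```text
implied heading 2.3496262087006543 79.88135820002003
at [479.5 118.1  56.3] [-3.14e+00  2.00e-03  7.74e-01] F [ 0.5 -0.2 -0.8] t 6.65
{"dx":0.001, "dy":0.001, "dz":0.0, "rx":-0.001, "ry":0.001, "rz":0.002, "claw":1} mm 1 deg 0.3
```

View pics/s5.png

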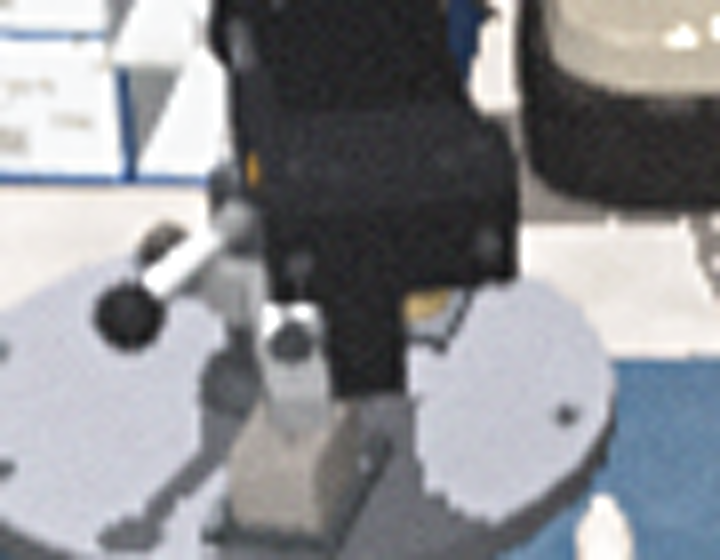

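```bash
python3 - <<'E'
from h import *
for v in (330,335,340):
  b=onz("scene",190+292.5/8-.5,150+v/8-.5,76);d=b[:2]-PIV
  print("bolt",b,np.hypot(*d),np.arctan2(d[1],d[0]))
R=[armpt(2.33,76,25),armpt(2.36,76,40),armpt(2.4,80,55)]
rows([(*armpt(2.345,74,27),57,.774),(*armpt(2.345,74,45),57,.774),(*armpt(2.345,74,55),110,.774),(*armpt(2.345,74,55),160,.774)])
E
```

```text
bolt [502.04148056 127.06870253  76.        ] 67.95776957118537 2.315497445932123
bolt [500.17958472 129.50789973  76.        ] 71.01376031945955 2.3114962861180337
bolt [498.32764125 131.93405874  76.        ] 74.05445087243052 2.3078441580175775
at [479.5 118.   56.3] [-3.14e+00  2.00e-03  7.74e-01] F [ 0.3 -0.1 -0.3] t 6.7
{"dx":-0.008, "dy":0.004, "dz":-0.001, "rx":-0.001, "ry":0.001, "rz":0.0, "claw":1} mm 7 deg 0.1
{"dx":-0.022, "dy":0.0, "dz":0.0, "rx":0.0, "ry":0.0, "rz":0.0, "claw":1} mm 18 deg 0.0
{"dx":-0.012, "dy":0.0, "dz":-0.066, "rx":0.0, "ry":0.0, "rz":0.0, "claw":1} mm 54 deg 0.0
{"dx":0.0, "dy":0.0, "dz":-0.062, "rx":0.0, "ry":0.0, "rz":0.0, "claw":1} mm 50 deg 0.0
```

Request:
arm_command:
  steps:
    - {"dx": -0.008,"dy": 0.002,"dz": 0,"rx": 0,"ry": 0,"rz": 0,"claw": 1}
    - {"dx": -0.022,"dy": 0,"dz": 0,"rx": 0,"ry": 0,"rz": 0,"claw": 1}
    - {"dx": -0.012,"dy": 0,"dz": -0.04,"rx": 0,"ry": 0,"rz": 0,"claw": 1}
    - {"dx": 0,"dy": 0,"dz": -0.066,"rx": 0,"ry": 0,"rz": 0,"claw": 1}
    - {"dx": 0,"dy": 0,"dz": -0.06,"rx": 0,"ry": 0,"rz": 0,"claw": 1}

```text
t: 7.32
eef_pos: [451.6, 89.9, 189.1]
tcp_rot: [-3.134, 0.009, 0.776]
ft_force: [0.6, 0.0, -0.1]
opening: 0.005
```

```bash
python3 - <<'E'
from h import *
h=1.721
s=env.state();p=s['eef_pos'];y=s['tcp_rot'][2]
t=(*armpt(h,87,40),200,h+1.571);print(np.round(t,2))
rows(lin((*p,y),t,15))
p,d=env.read_camera("scene"); p=np.ascontiguousarray(p[:,:,::-1]);cv2.imwrite("pics/s6.png",cv2.resize(p[150:220,190:280],None,fx=8,fy=8,interpolation=cv2.INTER_CUBIC))
E
```

```text
[495.53 157.13 200.     3.29]
at [451.6  89.9 189.1] [-3.134  0.009  0.776] F [ 0.6  0.  -0.1] t 7.33
{"dx":0.007, "dy":-0.001, "dz":-0.001, "rx":-0.005, "ry":0.005, "rz":-0.107, "claw":1} mm 5 deg 9.6
{"dx":0.007, "dy":-0.0, "dz":-0.001, "rx":0.0, "ry":0.0, "rz":-0.107, "claw":1} mm 5 deg 9.6
{"dx":0.007, "dy":0.001, "dz":-0.001, "rx":-0.0, "ry":0.0, "rz":-0.107, "claw":1} mm 5 deg 9.6
{"dx":0.006, "dy":0.002, "dz":-0.001, "rx":0.0, "ry":0.0, "rz":-0.107, "claw":1} mm 5 deg 9.6
{"dx":0.006, "dy":0.003, "dz":-0.001, "rx":0.0, "ry":0.0, "rz":-0.107, "claw":1} mm 5 deg 9.6
{"dx":0.005, "dy":0.004, "dz":-0.001, "rx":0.0, "ry":0.0, "rz":-0.107, "claw":1} mm 5 deg 9.6
{"dx":0.005, "dy":0.005, "dz":-0.001, "rx":-0.0, "ry":0.0, "rz":-0.107, "claw":1} mm 5 deg 9.6
{"dx":0.004, "dy":0.005, "dz":-0.001, "rx":-0.0, "ry":0.0, "rz":-0.107, "claw":1} mm 5 deg 9.6
{"dx":0.003, "dy":0.006, "dz":-0.001, "rx":-0.0, "ry":0.0, "rz":-0.107, "claw":1} mm 5 deg 9.6
{"dx":0.002, "dy":0.006, "dz":-0.001, "rx":0.0, "ry":0.0, "rz":-0.107, "claw":1} mm 5 deg 9.6
{"dx":0.001, "dy":0.007, "dz":-0.001, "rx":0.0, "ry":0.0, "rz":-0.107, "claw":1} mm 5 deg 9.6
{"dx":-0.0, "dy":0.007, "dz":-0.001, "rx":0.0, "ry":0.0, "rz":-0.107, "claw":1} mm 5 deg 9.6
{"dx":-0.002, "dy":0.007, "dz":-0.001, "rx":-0.0, "ry":0.0, "rz":-0.107, "claw":1} mm 5 deg 9.6
{"dx":-0.003, "dy":0.006, "dz":-0.001, "rx":0.0, "ry":0.0, "rz":-0.107, "claw":1} mm 5 deg 9.6
{"dx":-0.004, "dy":0.006, "dz":-0.001, "rx":0.0, "ry":0.0, "rz":-0.107, "claw":1} mm 5 deg 9.6
```

View pics/s6.png

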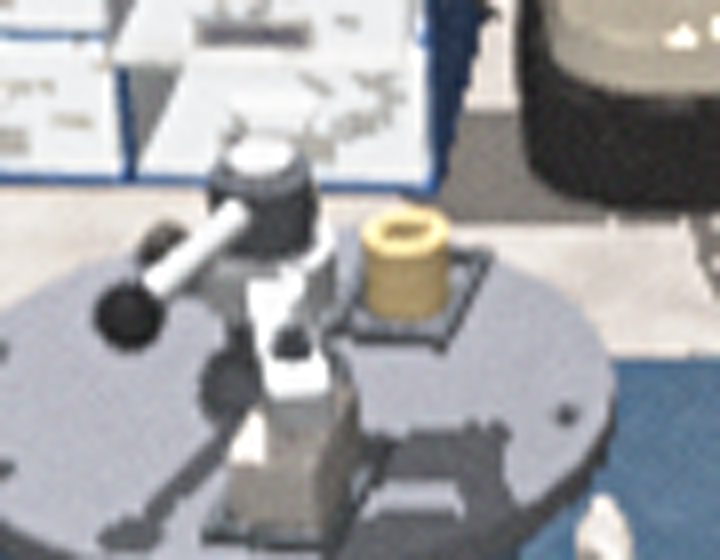

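Request:
arm_command:
  steps:
    - {"dx": 0.007,"dy": -0.001,"dz": -0.001,"rx": -0.005,"ry": 0.005,"rz": -0.107,"claw": 1}
    - {"dx": 0.007,"dy": 0,"dz": -0.001,"rx": 0,"ry": 0,"rz": -0.107,"claw": 1}
    - {"dx": 0.007,"dy": 0.001,"dz": -0.001,"rx": 0,"ry": 0,"rz": -0.107,"claw": 1}
    - {"dx": 0.006,"dy": 0.002,"dz": -0.001,"rx": 0,"ry": 0,"rz": -0.107,"claw": 1}
    - {"dx": 0.006,"dy": 0.003,"dz": -0.001,"rx": 0,"ry": 0,"rz": -0.107,"claw": 1}
    - {"dx": 0.005,"dy": 0.004,"dz": -0.001,"rx": 0,"ry": 0,"rz": -0.107,"claw": 1}
    - {"dx": 0.005,"dy": 0.005,"dz": -0.001,"rx": 0,"ry": 0,"rz": -0.107,"claw": 1}
    - {"dx": 0.004,"dy": 0.005,"dz": -0.001,"rx": 0,"ry": 0,"rz": -0.107,"claw": 1}
    - {"dx": 0.003,"dy": 0.006,"dz": -0.001,"rx": 0,"ry": 0,"rz": -0.107,"claw": 1}

```text
t: 8.5
eef_pos: [473.2, 125.2, 200.3]
tcp_rot: [3.136, 0.005, 2.336]
ft_force: [-0.7, -0.1, -0.8]
opening: 0.006
```

```bash
python3 - <<'E'
from h import *
c=lambda u,v:((u+.5)/8-.5+190,(v+.5)/8-.5+150)
b=onz("scene",*c(297,391),66);d=b[:2]-PIV;print("tip",b,np.hypot(*d),np.arctan2(d[1],d[0]))
b=onz("scene",*c(292,338),76);d=b[:2]-PIV;print("bolt",b,np.hypot(*d),np.arctan2(d[1],d[0]))
h=1.721
s=env.state();p=s['eef_pos'];y=s['tcp_rot'][2]%6.283
t=(*armpt(h,87,40),200,h+1.571)
rows(lin((*p,y),t,6))
E
```

```text
tip [489.07737645 142.518998    66.        ] 88.10967818214036 2.30483908224421
bolt [498.88218404 131.20757382  76.        ] 73.14385109333978 2.3089058954938437
at [473.2 125.2 200.3] [3.136 0.005 2.336] F [-0.7 -0.1 -0.8] t 8.5
{"dx":0.002, "dy":0.008, "dz":0.0, "rx":0.003, "ry":0.003, "rz":-0.101, "claw":1} mm 7 deg 9.1
{"dx":0.0, "dy":0.008, "dz":0.0, "rx":-0.0, "ry":0.0, "rz":-0.101, "claw":1} mm 7 deg 9.1
{"dx":-0.001, "dy":0.008, "dz":0.0, "rx":0.0, "ry":0.0, "rz":-0.101, "claw":1} mm 7 deg 9.1
{"dx":-0.002, "dy":0.008, "dz":0.0, "rx":0.0, "ry":0.0, "rz":-0.101, "claw":1} mm 7 deg 9.1
{"dx":-0.003, "dy":0.007, "dz":0.0, "rx":0.0, "ry":0.0, "rz":-0.101, "claw":1} mm 7 deg 9.1
{"dx":-0.005, "dy":0.007, "dz":0.0, "rx":0.0, "ry":0.0, "rz":-0.101, "claw":1} mm 7 deg 9.1
```

```bash
python3 - <<'E'
from h import *
s=env.state();p=s['eef_pos'];y=s['tcp_rot'][2]%6.283
rows(lin((*p,y),(400,310,220,3.0),5))
E
```

```text
at [473.2 125.2 200.3] [3.136 0.005 2.336] F [-0.7 -0.1 -0.8] t 8.5
{"dx":0.046, "dy":0.019, "dz":-0.005, "rx":0.003, "ry":0.003, "rz":-0.085, "claw":1} mm 40 deg 7.6
{"dx":0.043, "dy":0.025, "dz":-0.005, "rx":0.0, "ry":0.0, "rz":-0.085, "claw":1} mm 40 deg 7.6
{"dx":0.039, "dy":0.03, "dz":-0.005, "rx":-0.0, "ry":0.0, "rz":-0.085, "claw":1} mm 40 deg 7.6
{"dx":0.035, "dy":0.035, "dz":-0.005, "rx":0.0, "ry":0.0, "rz":-0.085, "claw":1} mm 40 deg 7.6
{"dx":0.03, "dy":0.04, "dz":-0.005, "rx":0.0, "ry":0.0, "rz":-0.085, "claw":1} mm 40 deg 7.6
```

Request:
arm_command:
  steps:
    - {"dx": 0.046,"dy": 0.019,"dz": -0.005,"rx": 0.003,"ry": 0.003,"rz": -0.085,"claw": 1}
    - {"dx": 0.043,"dy": 0.025,"dz": -0.005,"rx": 0,"ry": 0,"rz": -0.085,"claw": 1}
    - {"dx": 0.039,"dy": 0.03,"dz": -0.005,"rx": 0,"ry": 0,"rz": -0.085,"claw": 1}
    - {"dx": 0.035,"dy": 0.035,"dz": -0.005,"rx": 0,"ry": 0,"rz": -0.085,"claw": 1}
    - {"dx": 0.03,"dy": 0.04,"dz": -0.005,"rx": 0,"ry": 0,"rz": -0.085,"claw": 1}

```text
t: 9.12
eef_pos: [394.8, 308.2, 218.0]
tcp_rot: [-3.14, -0.003, 3.022]
ft_force: [0.0, -0.6, -0.9]
opening: 0.008
```

```bash
python3 - <<'E'
from h import *
p,d=env.read_camera("top"); p=np.ascontiguousarray(p[:,:,::-1]);cv2.imwrite("pics/t7f.png",p);cv2.imwrite("pics/t7.png",cv2.resize(p[90:190,205:320],None,fx=6,fy=6,interpolation=cv2.INTER_CUBIC))
E
```

```text
(no output)
```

View pics/t7.png

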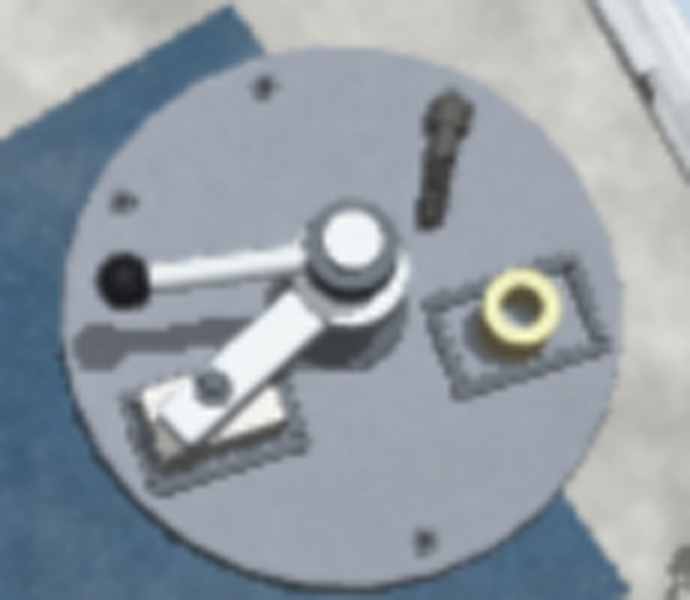

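```bash
python3 - <<'E'
from h import *
c=lambda u,v:((u+.5)/6-.5+205,(v+.5)/6-.5+90)
for n,u,v,z in [("bolt",214,385,76),("tip",178,429,66),("ball",125,280,85),("tipA",162,409,66),("tipB",194,446,66)]:
    b=onz("top",*c(u,v),z);d=b[:2]-PIV;print(n,b.round(1),np.hypot(*d).round(1),np.arctan2(d[1],d[0]).round(3))
s=env.state();p=s['eef_pos'];y=s['tcp_rot'][2]%6.283
h=1.721;t=(*armpt(h,86,40),150,h+1.571)
rows(lin((*p,y),t,5))
E
```

```text
bolt [498.7 126.8  76. ] 70.1 2.354
tip [484.  140.1  66. ] 89.8 2.365
ball [535.5 160.6  85. ] 84.4 1.72
tipA [491.6 146.3  66. ] 89.3 2.256
tipB [477.6 133.9  66. ] 90.5 2.463
at [393.6 311.2 218.5] [-3.141e+00 -2.000e-03  3.030e+00] F [-1.2  1.1 -0. ] t 9.18
{"dx":-0.03, "dy":-0.036, "dz":0.017, "rx":-0.0, "ry":-0.002, "rz":-0.033, "claw":1} mm 40 deg 3.0
{"dx":-0.028, "dy":-0.037, "dz":0.017, "rx":0.0, "ry":0.0, "rz":-0.033, "claw":1} mm 40 deg 3.0
{"dx":-0.026, "dy":-0.039, "dz":0.017, "rx":-0.0, "ry":0.0, "rz":-0.033, "claw":1} mm 40 deg 3.0
{"dx":-0.024, "dy":-0.04, "dz":0.017, "rx":0.0, "ry":0.0, "rz":-0.033, "claw":1} mm 40 deg 3.0
{"dx":-0.022, "dy":-0.041, "dz":0.017, "rx":0.0, "ry":0.0, "rz":-0.033, "claw":1} mm 40 deg 3.0
```

From the top view, the pad is about 1.5 mm from the block's centre (bolt at pixel (240.3,153.8)). Ball, bush and screw are where they were. Next is the lever.

Request:
arm_command:
  steps:
    - {"dx": -0.03,"dy": -0.036,"dz": 0.017,"rx": 0,"ry": -0.002,"rz": -0.033,"claw": 1}
    - {"dx": -0.028,"dy": -0.037,"dz": 0.017,"rx": 0,"ry": 0,"rz": -0.033,"claw": 1}
    - {"dx": -0.026,"dy": -0.039,"dz": 0.017,"rx": 0,"ry": 0,"rz": -0.033,"claw": 1}
    - {"dx": -0.024,"dy": -0.04,"dz": 0.017,"rx": 0,"ry": 0,"rz": -0.033,"claw": 1}
    - {"dx": -0.022,"dy": -0.041,"dz": 0.017,"rx": 0,"ry": 0,"rz": -0.033,"claw": 1}
    - {"dx": 0,"dy": 0,"dz": 0,"rx": 0,"ry": 0,"rz": 0,"claw": 1}

```text
t: 9.93
eef_pos: [496.1, 148.6, 146.3]
tcp_rot: [3.141, -0.001, -2.98]
ft_force: [-0.9, 0.0, -0.0]
opening: 0.006
```

```bash
python3 - <<'E'
from h import *
h=1.721
rows([(*armpt(h,86,40),z,h+1.571) for z in (120,95,82)])
E
```

```text
at [496.1 148.6 146.3] [ 3.141e+00 -1.000e-03 -2.980e+00] F [-0.9  0.  -0. ] t 9.93
{"dx":-0.001, "dy":0.009, "dz":0.033, "rx":0.0, "ry":-0.001, "rz":0.007, "claw":1} mm 27 deg 0.6
{"dx":-0.0, "dy":-0.0, "dz":0.031, "rx":0.0, "ry":0.0, "rz":0.0, "claw":1} mm 25 deg 0.0
{"dx":-0.0, "dy":-0.0, "dz":0.016, "rx":0.0, "ry":0.0, "rz":0.0, "claw":1} mm 13 deg 0.0
```

Request:
arm_command:
  steps:
    - {"dx": -0.001,"dy": 0.009,"dz": 0.033,"rx": 0,"ry": -0.001,"rz": 0.007,"claw": 1}
    - {"dx": 0,"dy": 0,"dz": 0.031,"rx": 0,"ry": 0,"rz": 0,"claw": 1}
    - {"dx": 0,"dy": 0,"dz": 0.013,"rx": 0,"ry": 0,"rz": 0,"claw": 1}
    - {"dx": 0,"dy": 0,"dz": 0,"rx": 0,"ry": 0,"rz": 0,"claw": 1}

```text
t: 10.42
eef_pos: [493.4, 155.6, 84.0]
tcp_rot: [3.141, 0.001, -2.994]
ft_force: [0.2, -0.3, -0.3]
opening: 0.004
```

```bash
python3 - <<'E'
from h import *
T=[(*armpt(1.721,86,30),82,1.721+1.571)]+[(*armpt(h,86,21),82,h+1.571) for h in np.linspace(1.72,0.75,9)]
rows(T)
E
```

```text
at [493.4 155.6  84. ] [ 3.141e+00  1.000e-03 -2.994e+00] F [ 0.2 -0.3 -0.3] t 10.43
{"dx":-0.015, "dy":0.0, "dz":0.003, "rx":0.0, "ry":0.001, "rz":-0.002, "claw":1} mm 13 deg 0.2
{"dx":-0.011, "dy":0.0, "dz":0.0, "rx":0.0, "ry":-0.0, "rz":0.001, "claw":1} mm 9 deg 0.1
{"dx":-0.013, "dy":0.002, "dz":0.0, "rx":0.0, "ry":-0.0, "rz":0.077, "claw":1} mm 11 deg 6.9
{"dx":-0.013, "dy":0.002, "dz":0.0, "rx":-0.0, "ry":-0.0, "rz":0.077, "claw":1} mm 11 deg 6.9
{"dx":-0.013, "dy":0.002, "dz":0.0, "rx":-0.0, "ry":-0.0, "rz":0.077, "claw":1} mm 11 deg 6.9
{"dx":-0.013, "dy":0.002, "dz":0.0, "rx":-0.0, "ry":-0.0, "rz":0.077, "claw":1} mm 11 deg 6.9
{"dx":-0.013, "dy":0.002, "dz":0.0, "rx":0.0, "ry":-0.0, "rz":0.077, "claw":1} mm 11 deg 6.9
{"dx":-0.013, "dy":0.002, "dz":0.0, "rx":0.0, "ry":-0.0, "rz":0.077, "claw":1} mm 11 deg 6.9
{"dx":-0.013, "dy":0.002, "dz":0.0, "rx":0.0, "ry":-0.0, "rz":0.077, "claw":1} mm 11 deg 6.9
{"dx":-0.013, "dy":0.002, "dz":0.0, "rx":-0.0, "ry":-0.0, "rz":0.077, "claw":1} mm 11 deg 6.9
```

Request:
arm_command:
  steps:
    - {"dx": -0.015,"dy": 0,"dz": 0.003,"rx": 0,"ry": 0.001,"rz": -0.002,"claw": 1}
    - {"dx": -0.011,"dy": 0,"dz": 0,"rx": 0,"ry": 0,"rz": 0.001,"claw": 1}
    - {"dx": -0.013,"dy": 0.002,"dz": 0,"rx": 0,"ry": 0,"rz": 0.077,"claw": 1}
    - {"dx": -0.013,"dy": 0.002,"dz": 0,"rx": 0,"ry": 0,"rz": 0.077,"claw": 1}
    - {"dx": -0.013,"dy": 0.002,"dz": 0,"rx": 0,"ry": 0,"rz": 0.077,"claw": 1}

```text
t: 11.05
eef_pos: [547.5, 165.4, 83.8]
tcp_rot: [3.141, -0.001, 2.917]
ft_force: [-2.8, 0.5, -1.3]
opening: 0.005
```

```bash
python3 - <<'E'
from h import *
T=[(*armpt(h,86,21),82,h+1.571) for h in np.linspace(1.72,0.75,9)][4:]
rows(T)
p,d=env.read_camera("scene"); p=np.ascontiguousarray(p[:,:,::-1]);cv2.imwrite("pics/s8.png",cv2.resize(p[130:220,180:280],None,fx=6.5,fy=6.5,interpolation=cv2.INTER_CUBIC))
E
```

```text
at [547.5 165.4  83.8] [ 3.141e+00 -1.000e-03  2.917e+00] F [-2.8  0.5 -1.3] t 11.05
{"dx":-0.011, "dy":0.002, "dz":0.002, "rx":0.001, "ry":-0.001, "rz":0.071, "claw":1} mm 9 deg 6.4
{"dx":-0.013, "dy":0.002, "dz":0.0, "rx":0.0, "ry":-0.0, "rz":0.077, "claw":1} mm 11 deg 6.9
{"dx":-0.013, "dy":0.002, "dz":0.0, "rx":0.0, "ry":-0.0, "rz":0.077, "claw":1} mm 11 deg 6.9
{"dx":-0.013, "dy":0.002, "dz":0.0, "rx":0.0, "ry":-0.0, "rz":0.077, "claw":1} mm 11 deg 6.9
{"dx":-0.013, "dy":0.002, "dz":0.0, "rx":-0.0, "ry":-0.0, "rz":0.077, "claw":1} mm 11 deg 6.9
```

View pics/s8.png

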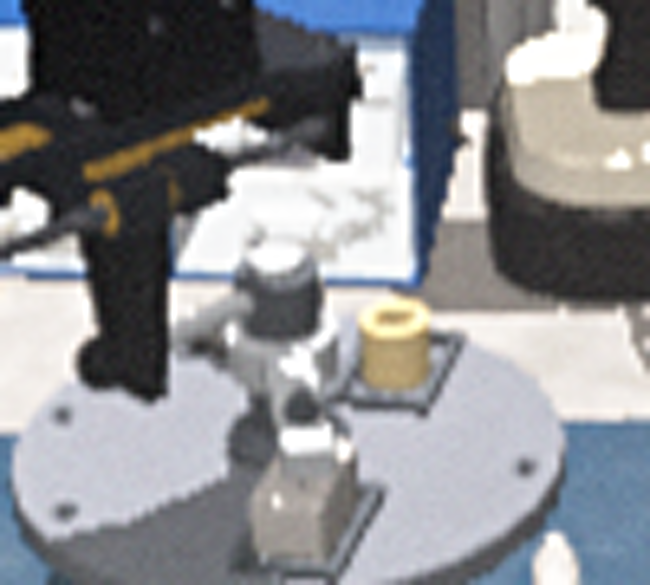

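The lever is turning with the finger: the ball at about (196,185) is now behind the fingertip, and arm, block and bush are unmoved. I'm carrying on.

Request:
arm_command:
  steps:
    - {"dx": -0.012,"dy": 0.002,"dz": 0.002,"rx": 0.001,"ry": -0.001,"rz": 0.071,"claw": 1}
    - {"dx": -0.013,"dy": 0.002,"dz": 0,"rx": 0,"ry": 0,"rz": 0.077,"claw": 1}
    - {"dx": -0.013,"dy": 0.002,"dz": 0,"rx": 0,"ry": 0,"rz": 0.077,"claw": 1}
    - {"dx": -0.013,"dy": 0.002,"dz": 0,"rx": 0,"ry": 0,"rz": 0.077,"claw": 1}
    - {"dx": -0.013,"dy": 0.002,"dz": 0,"rx": 0,"ry": 0,"rz": 0.077,"claw": 1}

```text
t: 11.72
eef_pos: [598.5, 150.4, 83.3]
tcp_rot: [-3.141, -0.0, 2.308]
ft_force: [-1.9, 0.9, -2.0]
opening: 0.001
```

```bash
python3 - <<'E'
from h import *
s=env.state();d=s['eef_pos'][:2]-PIV;r=np.hypot(*d);print("implied h",np.arctan2(d[1],d[0])-np.arcsin(21/r),"r",np.sqrt(r*r-441))
T=[(*armpt(h,86,21),82,h+1.571) for h in (.66,.58,.51,.46,.42,.38,.35)]
rows(T)
E
```

```text
implied h 0.729712184034421 r 86.41838596846047
at [598.5 150.4  83.3] [-3.141 -0.     2.308] F [-1.9  0.9 -2. ] t 11.72
{"dx":-0.008, "dy":0.001, "dz":0.002, "rx":-0.0, "ry":-0.0, "rz":0.049, "claw":1} mm 6 deg 4.4
{"dx":-0.009, "dy":0.002, "dz":0.0, "rx":-0.0, "ry":-0.0, "rz":0.051, "claw":1} mm 7 deg 4.6
{"dx":-0.008, "dy":0.002, "dz":0.0, "rx":-0.0, "ry":-0.0, "rz":0.045, "claw":1} mm 6 deg 4.0
{"dx":-0.005, "dy":0.001, "dz":0.0, "rx":0.0, "ry":-0.0, "rz":0.032, "claw":1} mm 4 deg 2.9
{"dx":-0.004, "dy":0.001, "dz":0.0, "rx":0.0, "ry":-0.0, "rz":0.025, "claw":1} mm 4 deg 2.3
{"dx":-0.004, "dy":0.001, "dz":0.0, "rx":0.0, "ry":-0.0, "rz":0.025, "claw":1} mm 4 deg 2.3
{"dx":-0.003, "dy":0.001, "dz":0.0, "rx":0.0, "ry":-0.0, "rz":0.019, "claw":1} mm 3 deg 1.7
```

Request:
arm_command:
  steps:
    - {"dx": -0.008,"dy": 0.001,"dz": 0.002,"rx": 0,"ry": 0,"rz": 0.049,"claw": 1}
    - {"dx": -0.009,"dy": 0.002,"dz": 0,"rx": 0,"ry": 0,"rz": 0.051,"claw": 1}
    - {"dx": -0.008,"dy": 0.002,"dz": 0,"rx": 0,"ry": 0,"rz": 0.045,"claw": 1}
    - {"dx": -0.005,"dy": 0.001,"dz": 0,"rx": 0,"ry": 0,"rz": 0.032,"claw": 1}
    - {"dx": -0.004,"dy": 0.001,"dz": 0,"rx": 0,"ry": 0,"rz": 0.025,"claw": 1}

```text
t: 12.35
eef_pos: [619.7, 131.4, 82.6]
tcp_rot: [-3.141, -0.002, 1.988]
ft_force: [-1.9, 0.2, -1.0]
opening: 0.007
```

```bash
python3 - <<'E'
from h import *
s=env.state();d=s['eef_pos'][:2]-PIV;r=np.hypot(*d);print("implied h",np.arctan2(d[1],d[0])-np.arcsin(21/r),"r",np.sqrt(r*r-441))
T=[(*armpt(h,86,21),82,h+1.571) for h in (.39,.36,.34,.32)]
rows(T)
E
```

```text
implied h 0.41267170397775416 r 87.39551375097699
at [619.7 131.4  82.6] [-3.141e+00 -2.000e-03  1.988e+00] F [-1.9  0.2 -1. ] t 12.35
{"dx":-0.002, "dy":-0.001, "dz":0.001, "rx":-0.001, "ry":-0.001, "rz":0.017, "claw":1} mm 2 deg 1.5
{"dx":-0.003, "dy":0.001, "dz":0.0, "rx":0.0, "ry":-0.0, "rz":0.019, "claw":1} mm 3 deg 1.7
{"dx":-0.002, "dy":0.001, "dz":0.0, "rx":-0.0, "ry":-0.0, "rz":0.013, "claw":1} mm 2 deg 1.1
{"dx":-0.002, "dy":0.001, "dz":0.0, "rx":-0.0, "ry":-0.0, "rz":0.013, "claw":1} mm 2 deg 1.1
```

Request:
arm_command:
  steps:
    - {"dx": -0.003,"dy": 0,"dz": 0,"rx": 0,"ry": 0,"rz": 0.017,"claw": 1}
    - {"dx": -0.003,"dy": 0.001,"dz": 0,"rx": 0,"ry": 0,"rz": 0.019,"claw": 1}
    - {"dx": -0.003,"dy": 0.001,"dz": 0,"rx": 0,"ry": 0,"rz": 0.013,"claw": 1}

```text
t: 12.72
eef_pos: [623.1, 126.6, 82.7]
tcp_rot: [-3.139, -0.005, 1.907]
ft_force: [-9.5, 17.5, 2.2]
opening: 0.003
```

Request:
arm_command:
  steps:
    - {"dx": -0.003,"dy": 0,"dz": 0,"rx": 0,"ry": 0,"rz": 0.013,"claw": 1}

```text
t: 12.85
eef_pos: [623.2, 126.6, 82.8]
tcp_rot: [-3.139, -0.008, 1.885]
ft_force: [-4.6, 19.7, 0.9]
opening: 0.002
```

```bash
python3 - <<'E'
from h import *
s=env.state();d=s['eef_pos'][:2]-PIV;r=np.hypot(*d);print("implied h",np.arctan2(d[1],d[0])-np.arcsin(21/r),"r",np.sqrt(r*r-441),s['ft_force'])
p,d=env.read_camera("scene"); p=np.ascontiguousarray(p[:,:,::-1]);cv2.imwrite("pics/s9.png",cv2.resize(p[130:220,180:280],None,fx=6.5,fy=6.5,interpolation=cv2.INTER_CUBIC))
E
```

```text
implied h 0.34727921852486476 r 87.4228802855119 [-4.56915976 19.70606394  0.88229836]
```

View pics/s9.png

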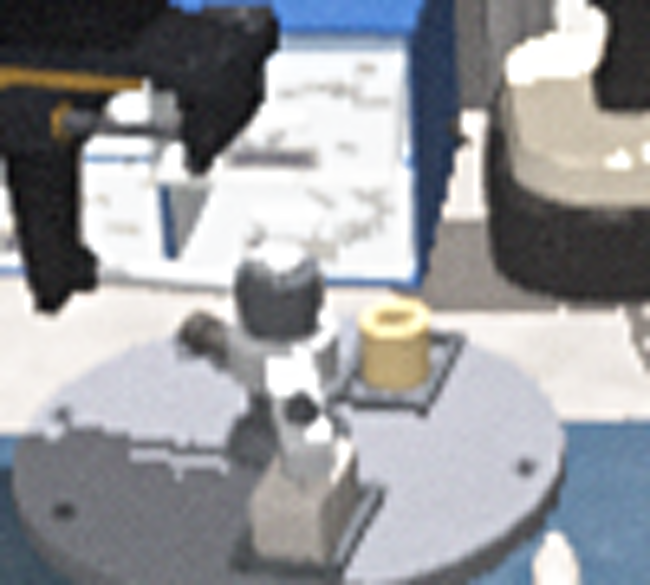

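The lever is at its stop: the force rose to 20 N at heading 0.347, against 0.343 expected. Now I'll back off, lift and clear the view.

Request:
arm_command:
  steps:
    - {"dx": 0.012,"dy": 0,"dz": 0,"rx": 0,"ry": 0,"rz": 0,"claw": 1}
    - {"dx": 0.025,"dy": 0,"dz": 0,"rx": 0,"ry": 0,"rz": 0,"claw": 1}
    - {"dx": 0.02,"dy": 0,"dz": -0.04,"rx": 0,"ry": 0,"rz": 0,"claw": 1}
    - {"dx": 0,"dy": 0,"dz": -0.065,"rx": 0,"ry": 0,"rz": 0,"claw": 1}
    - {"dx": 0,"dy": 0,"dz": -0.065,"rx": 0,"ry": 0,"rz": 0,"claw": 1}

```text
t: 13.52
eef_pos: [607.6, 173.1, 219.4]
tcp_rot: [-3.133, -0.008, 1.885]
ft_force: [-0.4, 0.4, -0.2]
opening: 0.003
```

```bash
python3 - <<'E'
from h import *
s=env.state();p=s['eef_pos'];y=s['tcp_rot'][2]%6.283
rows(lin((*p,y),(400,310,230,2.3),7))
E
```

```text
at [607.6 173.1 219.4] [-3.133 -0.008  1.885] F [-0.4  0.4 -0.2] t 13.53
{"dx":0.035, "dy":-0.028, "dz":-0.001, "rx":-0.005, "ry":-0.005, "rz":-0.038, "claw":1} mm 36 deg 3.5
{"dx":0.036, "dy":-0.026, "dz":-0.002, "rx":-0.0, "ry":0.0, "rz":-0.038, "claw":1} mm 36 deg 3.4
{"dx":0.038, "dy":-0.023, "dz":-0.002, "rx":-0.0, "ry":0.0, "rz":-0.038, "claw":1} mm 36 deg 3.4
{"dx":0.039, "dy":-0.021, "dz":-0.002, "rx":0.0, "ry":0.0, "rz":-0.038, "claw":1} mm 36 deg 3.4
{"dx":0.04, "dy":-0.019, "dz":-0.002, "rx":-0.0, "ry":0.0, "rz":-0.038, "claw":1} mm 36 deg 3.4
{"dx":0.041, "dy":-0.016, "dz":-0.002, "rx":-0.0, "ry":0.0, "rz":-0.038, "claw":1} mm 36 deg 3.4
{"dx":0.042, "dy":-0.014, "dz":-0.002, "rx":-0.0, "ry":0.0, "rz":-0.038, "claw":1} mm 36 deg 3.4
```

Request:
arm_command:
  steps:
    - {"dx": 0.035,"dy": -0.028,"dz": -0.001,"rx": -0.005,"ry": -0.005,"rz": -0.038,"claw": 1}
    - {"dx": 0.036,"dy": -0.026,"dz": -0.002,"rx": 0,"ry": 0,"rz": -0.038,"claw": 1}
    - {"dx": 0.038,"dy": -0.023,"dz": -0.002,"rx": 0,"ry": 0,"rz": -0.038,"claw": 1}
    - {"dx": 0.039,"dy": -0.021,"dz": -0.002,"rx": 0,"ry": 0,"rz": -0.038,"claw": 1}
    - {"dx": 0.04,"dy": -0.019,"dz": -0.002,"rx": 0,"ry": 0,"rz": -0.038,"claw": 1}
    - {"dx": 0.041,"dy": -0.016,"dz": -0.002,"rx": 0,"ry": 0,"rz": -0.038,"claw": 1}
    - {"dx": 0.042,"dy": -0.014,"dz": -0.002,"rx": 0,"ry": 0,"rz": -0.038,"claw": 1}
    - {"dx": 0,"dy": 0,"dz": 0,"rx": 0,"ry": 0,"rz": 0,"claw": 1}

```text
t: 14.52
eef_pos: [391.9, 316.6, 235.3]
tcp_rot: [3.13, 0.009, 2.318]
ft_force: [0.5, -0.3, 0.1]
opening: 0.006
```

```bash
python3 - <<'E'
from h import *
p,d=env.read_camera("top"); p=np.ascontiguousarray(p[:,:,::-1]);cv2.imwrite("pics/t9f.png",p);cv2.imwrite("pics/t9.png",cv2.resize(p[90:190,205:320],None,fx=6,fy=6,interpolation=cv2.INTER_CUBIC))
E
```

```text
(no output)
```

View pics/t9.png

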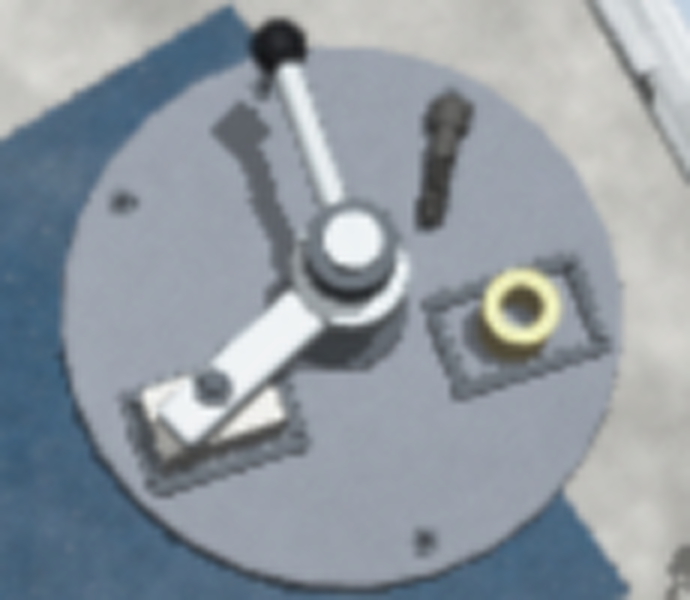

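```bash
python3 - <<'E'
from h import *
c=lambda u,v:((u+.5)/6-.5+205,(v+.5)/6-.5+90)
for n,u,v,z in [("bolt",214,385,76),("ball",278,46,85),("bush",521,308,42)]:
    b=onz("top",*c(u,v),z);d=b[:2]-PIV;print(n,b.round(1),np.hypot(*d).round(1),np.arctan2(d[1],d[0]).round(3))
a=cv2.imread("pics/top0.png").astype(int);b=cv2.imread("pics/t9f.png").astype(int)
print("V-block area diff",abs(a-b)[180:212,318:350].mean(), env.state()['ft_force'])
print(env.job_done())
E
```

```text
bolt [498.7 126.8  76. ] 70.1 2.354
ball [629.5 105.7  85. ] 86.2 0.338
bush [542.5   8.   42. ] 69.4 -1.652
V-block area diff 3.3076171875 [-0.15692498  0.62977346 -0.12149191]
the job is handed in; nothing more can be done
None
```

The block is clamped and the job is handed in; no verdict came back. I pushed the hold-down arm with the closed fingertip until its pad was over the block. Then I pushed the lever's ball clockwise to its stop and drew the hand clear, finishing at about 14.5 s.

- **Pad:** in the last top view it stands about 1.5 mm from the block's centre, which I measured at the start. It did not move while I turned the lever.
- **Lever:** its heading is 0.338 rad, against about 0.343 expected at the stop, and about 20 N built up against the stop.
- **Other things:** the bush and cap screw look unmoved, the block's visible corners are where they were, and the V-block area of the picture is essentially unchanged. The wrist force is near zero.
- **Disagreement:** the scene camera put the pad about 0.03 to 0.05 rad (2 to 3 mm) further round than the top camera. It also put the block about 4 mm off. I relied on the top camera because it agreed with the fixture's given dimensions and the fingertip position.

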